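# Find the vial station whose cover binds and collar it

## Robot

A 6-joint arm with a two-finger parallel gripper is mounted at the origin on the work surface. World frame = base frame: x ahead of the robot, y to its left, z up, the work surface at z = 0. Lengths are in m, angles in rad, forces in N, time in s.
With the tool pointing down it reaches from about 0.3 to 0.875 m from the base axis. Payload 4.2 kg.
Tool frame: the origin (TCP) lies on the centre line of the jaws, within the pads' length; the fingertips stand 22 mm ahead of it and the grasp point (between the pads) lies 3 mm ahead of it; z points along the fingers, x is the direction in which the jaws open and shut, and the axes are right-handed (so a half turn about z gives the same grasp; the last joint's range is limited). The gripper opens to 85 mm and grips with 20 to 120 N. Pads are 22 mm wide; open, the fingers measure 114 mm over their backs; the gripper's body (76 mm by 85 mm) begins 54 mm behind the grasp point. The pads swing forward as they close: fully open they stand 13 mm farther back than shut.
Start: joints at [1.212, 0.32, 1.565, -0, 1.257, -0.02], TCP at [0.191, 0.542, 0.253] pointing down, gripper open.
Joint ranges: [-3.11, 3.11], [-0.84, 2.01], [0.21, 2.61], [-1.34, 4.49], [0.05, 2.63], [-2.56, 2.56]. Speed limits (rad/s): [2.57, 2.57, 3.14, 3.14, 3.14, 3.14].

## Interface

Orientations are given as a unit quaternion [w, x, y, z].
In Python, from workcell import manip gives the robot as it stands. The module is installed in compiled form; this text tells all that it offers.
- The arm moves only by the tool apply_moves, never from a script. Its argument "motion" is text: rows parted by semicolons, each of 7 numbers parted by spaces: the opening, from 0 (shut) to 1 (fully open), then the shift along the tool's x, y, z in m, then the turn, a rotation vector about the tool's x, y, z in degrees. A call has 1 to 5 rows; each row is the pose to reach, as a shift and turn from the pose commanded when the call began, along the tool's axes at that moment; what a row does not reach only later rows make up. A row lasts 1/12 s, in which the tool goes at most 41.7 mm and 7.16 degrees, less where a joint would pass 70% of its speed; a pose out of reach is approached as far as the arm can. A call with a gripper value outside its range is refused whole. The fingers move at their own pace and stop on an object; "squeeze" is the grip in N (left out, the last holds). Time passes only in rows, so rows that repeat a pose let the fingers close. It gives the time, the measured TCP pose, the force and the opening at its end, in the units of the state.
- manip.sense(): the state, without advancing time (a new reading comes with each control period).
- manip.snapshot(name): name is "scene" or "top"; returns a dict with "pixels" (384x512x3 uint8, blue, green, red), "fx", "fy", "cx", "cy" (pixels), "extrinsics" (4x4, takes a point from camera to world coordinates). Camera axes: x right, y down, z forward; pixel columns grow to the right and rows downward; lengths in m; the calibration is good to about 2 mm. A picture is of the moment at which its call begins. There is no depth.
- manip.job_done(): hands the job in, once; it reports no verdict.
Trained networks look in a picture, given as the dict that the camera call returned (one of the last four; its "shot" number tells which), for a name from the list of things; names that differ only in an ending like _2 or _b are one class to them, and where a whole thing is asked for, a point or a joint stands for the part that bears it (a point fixed in the world has none). Each returns a list of dicts, best first, with "conf" (0 to 1); they miss things now and then, are a little off and sometimes report something else, mostly with a low value. They report only what shows in the picture. A call takes as long as a camera call. They do not tell look-alikes from the thing itself.
- manip.find_in(picture, thing): "bbox" ([left, top, right, bottom] in pixels, round what is visible of it).
- manip.spot_point(picture, thing): "location" ([column, row] in pixels: a listed point, or the origin of a listed thing).
The state is a dict: "clock": time; "qpos": joint angles; "qd": joint speeds; "joint_efforts": joint torques, N m; "tool_pos": TCP position; "eef_rot": TCP orientation; "contact_force": force on the tool from outside, world axes, zero at the start; "torque": the same for the moment, N m; "grip_width": opening from 0.0 (shut) to 1.0 (fully open).
Only numpy, scipy, OpenCV 4.12 (cv2) and the standard library are available. Lean on these libraries where they do the work, as an engineer would, in place of code of your own. Each camera call takes 0.05 s, during which the arm holds its last target. There are 200 camera calls.

## Task

One of the three vial stations has a cover hinge that binds, and nothing on the outside shows which. Swing every cover through its arc feeling for it: leave the sound covers fully open, but where the resistance climbs stop without forcing the hinge, swing that cover fully shut again and put the red collar down over that station's peg. Leave everything else on the bench where it is.

Things in the scene. Friction and masses are not known exactly. Their poses are not given: they have to be found in the camera images.
- post_a (a joint): Tiny springy twist (rad) of the post under this cover's hinge, a measure of the turning push: 0 when nobody pushes, plus 0.0013 per N at the knob in the opening direction, minus when pushed shut. Too small to see and near the reading noise: feel the force instead. The blue cover is a level plate, 70 mm wide, 8 mm thick, its top face 82 mm above the bench, ending 17 mm beyond the knob.
- knob_a (a point): On the axis of this cover's upright round black knob (16 mm diameter, 40 mm tall), 24 mm above the cover's top face, 16 mm below the knob's top, 106 mm above the bench, 80 mm from the hinge axis. Shut: it lies between hinge and peg, on their line, at a stop. It swings level, clockwise from above, up to 89 degrees = fully open (stop) if sound. It stays where left; a binding one springs back a bit.
- hinge_a (a point): Point on this cover's upright hinge axis at knob height; fixed, 125 mm behind the peg. A sound hinge drags evenly, 1 to 3 N at the knob. A binding one drags alike at first, then, before halfway, climbs about 1.5 N per mm at the knob; it still gives, so the position alone does not show it. Stop at 6 to 12 N: at some 18 N it is spoiled. Which one binds is unknown; letter and place tell nothing.
- peg_a (a point): Foot of the upright steel peg at the front of a vial station: on its flat deck, 70 mm above the bench; peg 12 mm thick, 30 mm tall, its top 4 mm tapered. Three look-alike stations, fixed: white housing 180 mm long (from 25 mm before the peg to 30 mm behind the hinge) and 110 mm wide. The point's x axis runs from peg to hinge, z up.
- post_b (a joint): Tiny springy twist (rad) of the post under this cover's hinge, a measure of the turning push: 0 when nobody pushes, plus 0.0013 per N at the knob in the opening direction, minus when pushed shut. Too small to see and near the reading noise: feel the force instead. The blue cover is a level plate, 70 mm wide, 8 mm thick, its top face 82 mm above the bench, ending 17 mm beyond the knob.
- knob_b (a point): On the axis of this cover's upright round black knob (16 mm diameter, 40 mm tall), 24 mm above the cover's top face, 16 mm below the knob's top, 106 mm above the bench, 80 mm from the hinge axis. Shut: it lies between hinge and peg, on their line, at a stop. It swings level, clockwise from above, up to 89 degrees = fully open (stop) if sound. It stays where left; a binding one springs back a bit.
- hinge_b (a point): Point on this cover's upright hinge axis at knob height; fixed, 125 mm behind the peg. A sound hinge drags evenly, 1 to 3 N at the knob. A binding one drags alike at first, then, before halfway, climbs about 1.5 N per mm at the knob; it still gives, so the position alone does not show it. Stop at 6 to 12 N: at some 18 N it is spoiled. Which one binds is unknown; letter and place tell nothing.
- peg_b (a point): Foot of the upright steel peg at the front of a vial station: on its flat deck, 70 mm above the bench; peg 12 mm thick, 30 mm tall, its top 4 mm tapered. Three look-alike stations, fixed: white housing 180 mm long (from 25 mm before the peg to 30 mm behind the hinge) and 110 mm wide. The point's x axis runs from peg to hinge, z up.
- post_c (a joint): Tiny springy twist (rad) of the post under this cover's hinge, a measure of the turning push: 0 when nobody pushes, plus 0.0013 per N at the knob in the opening direction, minus when pushed shut. Too small to see and near the reading noise: feel the force instead. The blue cover is a level plate, 70 mm wide, 8 mm thick, its top face 82 mm above the bench, ending 17 mm beyond the knob.
- knob_c (a point): On the axis of this cover's upright round black knob (16 mm diameter, 40 mm tall), 24 mm above the cover's top face, 16 mm below the knob's top, 106 mm above the bench, 80 mm from the hinge axis. Shut: it lies between hinge and peg, on their line, at a stop. It swings level, clockwise from above, up to 89 degrees = fully open (stop) if sound. It stays where left; a binding one springs back a bit.
- hinge_c (a point): Point on this cover's upright hinge axis at knob height; fixed, 125 mm behind the peg. A sound hinge drags evenly, 1 to 3 N at the knob. A binding one drags alike at first, then, before halfway, climbs about 1.5 N per mm at the knob; it still gives, so the position alone does not show it. Stop at 6 to 12 N: at some 18 N it is spoiled. Which one binds is unknown; letter and place tell nothing.
- peg_c (a point): Foot of the upright steel peg at the front of a vial station: on its flat deck, 70 mm above the bench; peg 12 mm thick, 30 mm tall, its top 4 mm tapered. Three look-alike stations, fixed: white housing 180 mm long (from 25 mm before the peg to 30 mm behind the hinge) and 110 mm wide. The point's x axis runs from peg to hinge, z up.
- red_collar: Red plastic out-of-service collar: upright ring, 36 mm outside, 18 mm bore, 20 mm tall, 40 g, flat on the bench. Origin at the centre of its underside, its z up the bore.
- blue_collar: Blue collar of the same size as the red one, standing near it; not needed. Origin at the centre of its underside.
- reagent_bottle: Amber reagent bottle, 60 mm across, 130 mm tall; a bystander. Origin at the centre of its underside.
- beaker: Clear beaker, 70 mm across, 90 mm tall; a bystander. Origin at the centre of its underside.
- jar: White jar, 60 mm across, 70 mm tall; a bystander. Origin at the centre of its underside.
- tip_box: Open orange pipette-tip box, 90 x 120 x 50 mm; a bystander. Origin at the centre of its underside.
- drop_bottle: Small grey dropper bottle, 36 mm across, 80 mm tall; a bystander. Origin at the centre of its underside.
- dish: Clear shallow dish, 90 mm across, 16 mm tall; a bystander. Origin at the centre of its underside.
Not all that is in view belongs to the job. Several things have the shape of the red_collar; the one meant has the colours described above. What is shaped like the part that bears post_b but green is not meant.

How it is judged:
On the way:
1. a cover has been felt to bind: partway round (17 to 69 degrees) it is pushed open with over 5 N at the knob (((value of joint post_a above 0.0067 rad and y of knob_a in the frame of peg_a above 0.024 m and x of knob_a in the frame of peg_a below 0.096 m) or (value of joint post_b above 0.0067 rad and y of knob_b in the frame of peg_b above 0.024 m and x of knob_b in the frame of peg_b below 0.096 m) or (value of joint post_c above 0.0067 rad and y of knob_c in the frame of peg_c above 0.024 m and x of knob_c in the frame of peg_c below 0.096 m))), for 0.02 s.
At the end, for the whole second after the job is handed in: The two sound covers stand open beyond 78 degrees, the binding cover is shut (its knob within 8 mm of the line from peg to hinge), and the red collar rests level over that same station's peg, within 6 mm of the peg's axis and 4 mm of the deck, at rest (((x of knob_b in the frame of peg_b above 0.108 m and x of knob_c in the frame of peg_c above 0.108 m and y of knob_a in the frame of peg_a below 0.008 m and x of knob_a in the frame of peg_a below 0.06 m and horizontal distance between red_collar and peg_a below 0.006 m and z of red_collar in the frame of peg_a below 0.004 m) or (x of knob_a in the frame of peg_a above 0.108 m and x of knob_c in the frame of peg_c above 0.108 m and y of knob_b in the frame of peg_b below 0.008 m and x of knob_b in the frame of peg_b below 0.06 m and horizontal distance between red_collar and peg_b below 0.006 m and z of red_collar in the frame of peg_b below 0.004 m) or (x of knob_a in the frame of peg_a above 0.108 m and x of knob_b in the frame of peg_b above 0.108 m and y of knob_c in the frame of peg_c below 0.008 m and x of knob_c in the frame of peg_c below 0.06 m and horizontal distance between red_collar and peg_c below 0.006 m and z of red_collar in the frame of peg_c below 0.004 m)) and angle between red_collar's own z axis and vertical below 0.1 rad and linear speed of red_collar below 0.01 m/s); the robot touches nothing.
It fails at once if a hinge is forced: between 20 and 78 degrees a cover is pushed open with over 18 N at the knob ((value of joint post_a above 0.024 rad and y of knob_a in the frame of peg_a above 0.028 m and x of knob_a in the frame of peg_a below 0.108 m) or (value of joint post_b above 0.024 rad and y of knob_b in the frame of peg_b above 0.028 m and x of knob_b in the frame of peg_b below 0.108 m) or (value of joint post_c above 0.024 rad and y of knob_c in the frame of peg_c above 0.028 m and x of knob_c in the frame of peg_c below 0.108 m)).
It fails at once if another thing on the bench is moved more than 20 mm (distance of any of blue_collar, reagent_bottle, beaker, jar, tip_box, drop_bottle, dish from where it was at the start of the episode above 0.02 m).
It also fails if it takes over 72 s, if anything falls off the work surface, if the arm or the gripper's body presses on something with over 40 N, if the wrist force passes 120 N, or if a joint passes its speed limit or range.

## Working session

There is one attempt and no reset: what is moved stays moved. The work goes in short steps, Python scripts to look and compute and a tool call to move; the robot and the scene stay as the last step left them, time stands still between calls to the robot, and variables do not carry over. Pictures are saved under pics/ and viewed, about 8 in all and at most 12, crops included, and the job is handed in when it is done.

Besides the shell and the picture viewer there is one more tool, called after "Call:" by a JSON object that holds its "name" and its "arguments", one argument or row to a line. apply_moves: Moves the arm, as the interface text tells. Its arguments: {"type":"object","properties":{"motion":{"type":"string"},"squeeze":{"type":"number"}},"required":["motion"]}

```bash
mkdir -p pics
cat > h.py <<'E'
import numpy as np, cv2
from workcell import manip
def ray(p,px):
    E=np.array(p["extrinsics"]); d=np.array([(px[0]-p["cx"])/p["fx"],(px[1]-p["cy"])/p["fy"],1.])
    return E[:3,3],E[:3,:3]@d
def at(p,px,z):
    o,d=ray(p,px); return (o+d*(z-o[2])/d[2]).round(4)
def proj(p,X):
    E=np.array(p["extrinsics"]); c=E[:3,:3].T@(np.array(X)-E[:3,3]); return [p["fx"]*c[0]/c[2]+p["cx"],p["fy"]*c[1]/c[2]+p["cy"]]
E
python3 - <<'E'
from h import *
Z={'knob_a':.106,'hinge_a':.106,'peg_a':.07,'red_collar':0,'blue_collar':0,'reagent_bottle':0,'beaker':0,'jar':0,'tip_box':0,'drop_bottle':0,'dish':0}
s=manip.sense(); print({k:np.round(s[k],3).tolist() for k in s})
ims=[]
for n in('scene','top'):
    p=manip.snapshot(n); ims.append(p['pixels']); print(n,np.round(p['extrinsics'],3).tolist(),p['fx'])
    cv2.imwrite(f'pics/{n}0.png',cv2.resize(p['pixels'],(800,600)))
    for t,z in Z.items():
        for d in manip.spot_point(p,t)[:5]:
            if d['conf']>.2: print(n,t,round(d['conf'],2),np.round(d['location']).tolist(),at(p,d['location'],z)[:2])
E
```

```text
{'clock': 0.0, 'qpos': [1.212, 0.32, 1.566, 0.0, 1.257, -0.02], 'qd': [-0.001, 0.001, -0.001, 0.0, 0.002, 0.0], 'joint_efforts': [-0.001, -41.552, -23.416, -0.0, 0.008, 0.0], 'tool_pos': [0.191, 0.542, 0.252], 'eef_rot': [0.0, 0.816, 0.578, -0.001], 'contact_force': [-0.61, -0.715, -0.215], 'torque': [-0.01, 0.02, -0.023], 'grip_width': 0.999}
scene [[0.879, 0.325, -0.347, 1.02], [0.476, -0.586, 0.656, -0.903], [0.01, -0.743, -0.67, 1.023], [0.0, 0.0, 0.0, 1.0]] 447.0221721096385
scene knob_a 0.79 [242.0, 174.0] [0.4861 0.0571]
scene knob_a 0.73 [137.0, 194.0] [ 0.2532 -0.1796]
scene knob_a 0.69 [226.0, 218.0] [ 0.5404 -0.1356]
scene knob_a 0.57 [268.0, 142.0] [0.4784 0.2521]
scene knob_a 0.48 [290.0, 142.0] [0.5464 0.2936]
scene hinge_a 0.96 [291.0, 143.0] [0.5509 0.2879]
scene hinge_a 0.79 [246.0, 229.0] [ 0.6109 -0.146 ]
scene hinge_a 0.76 [269.0, 183.0] [0.5811 0.0581]
scene hinge_a 0.58 [161.0, 203.0] [ 0.3384 -0.1761]
scene peg_a 0.84 [124.0, 203.0] [ 0.2156 -0.205 ]
scene peg_a 0.75 [232.0, 182.0] [0.4552 0.0411]
scene peg_a 0.71 [210.0, 223.0] [ 0.4925 -0.149 ]
scene peg_a 0.
[... 1253 characters left out ...]

top peg_a 0.63 [317.0, 310.0] [ 0.2132 -0.204 ]
top peg_a 0.61 [296.0, 215.0] [ 0.4976 -0.1404]
top peg_a 0.56 [235.0, 227.0] [0.4555 0.05  ]
top red_collar 0.56 [359.0, 157.0] [ 0.7048 -0.3575]
top red_collar 0.54 [359.0, 226.0] [ 0.4742 -0.3538]
top red_collar 0.47 [349.0, 252.0] [ 0.3889 -0.3181]
top blue_collar 0.48 [363.0, 197.0] [ 0.5701 -0.368 ]
top reagent_bottle 0.82 [308.0, 130.0] [ 0.793  -0.1871]
top beaker 0.91 [251.0, 132.0] [0.7824 0.0071]
top jar 0.74 [199.0, 132.0] [0.7803 0.1825]
top tip_box 0.77 [103.0, 230.0] [0.4393 0.4807]
top tip_box 0.44 [165.0, 189.0] [0.5803 0.2869]
top drop_bottle 0.57 [396.0, 253.0] [ 0.3882 -0.4734]
top dish 0.97 [359.0, 160.0] [ 0.6952 -0.3569]
```

View pics/top0.png

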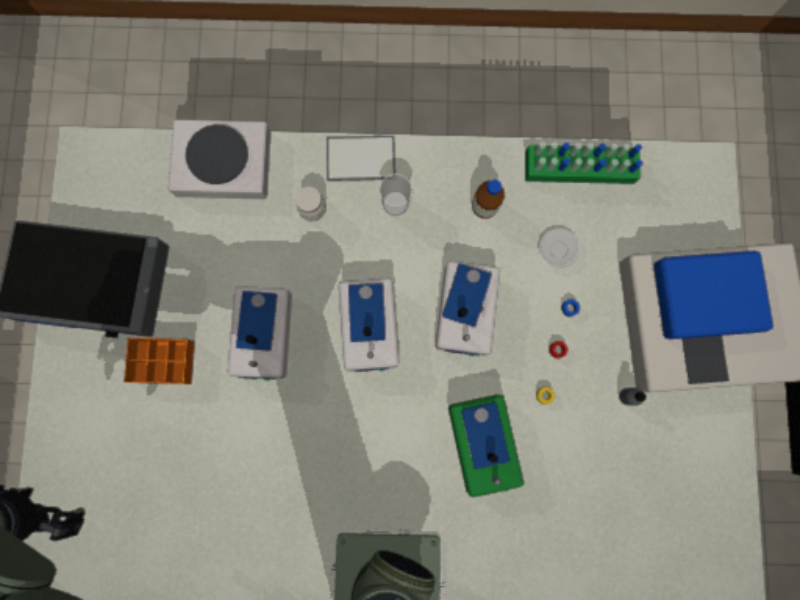

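View pics/scene0.png

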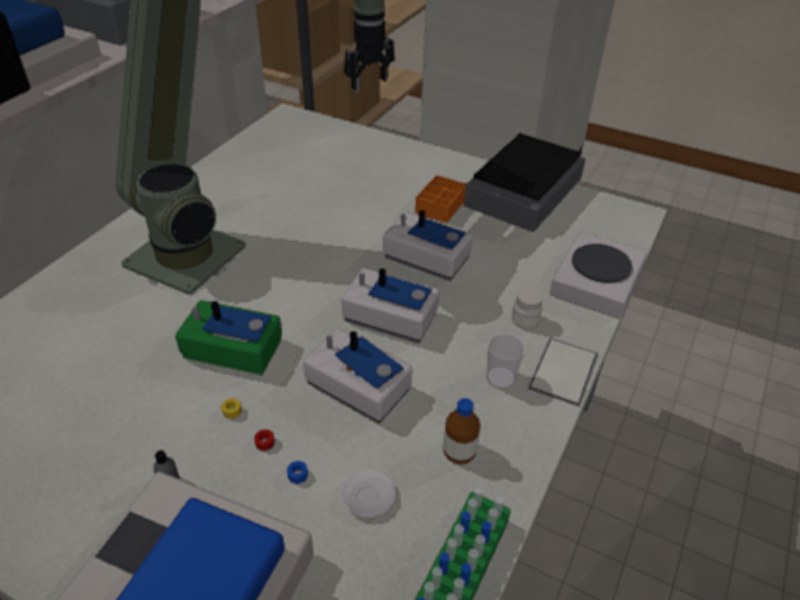

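The top view shows three white stations with pegs at about (253,363), (370,355) and (466,338), plus a green decoy at (487,450). The possible collars are red (558,349), blue (571,308) and yellow (545,395). The dish at (559,247) has no red. I choose the red collar. Next I'll fit the station poses.

```bash
cat > fit.py <<'E'
from h import *
from scipy.optimize import least_squares
P={n:manip.snapshot(n) for n in('scene','top')}
init=[(.442,.272,0),(.455,.045,0),(.495,-.143,-.1)]
def pts(q):
    x,y,t=q; u=np.array([np.cos(t),np.sin(t)])
    return {'peg_a':[x,y,.07],'hinge_a':[*(np.array([x,y])+.125*u),.106]}
D={(n,t):[np.array(d['location']) for d in manip.spot_point(P[n],t)] for n in P for t in('peg_a','hinge_a','knob_a')}
Q=[]
for q0 in init:
    q=np.array(q0)
    for it in range(3):
        obs=[]
        for n in P:
            for t,X in pts(q).items():
                c=D[n,t]; e=[np.linalg.norm(proj(P[n],X)-l) for l in c]
                if e and min(e)<14: obs.append((n,t,c[int(np.argmin(e))]))
        f=lambda q:np.concatenate([proj(P[n],pts(q)[t])-l for n,t,l in obs])
        r=least_squares(f,q,loss='soft_l1'); q=r.x
    Q.append(q); print('station',q.round(4),'res',r.fun.round(1))
    h=np.array(pts(q)['hinge_a'][:2]); c,s=np.cos(q[2]),np.sin(q[2])
    for n in P:
        for l in D[n,'knob_a']:
            k=at(P[n],l,.106)[:2]-q[:2]; k=np.array([c*k[0]+s*k[1],-s*k[0]+c*k[1]])
            if abs(k-[.1,.04]).max()<.09: print('  knob',n,k.round(4))
    for n in P:
        def L(a,z): return [tuple(np.round(np.array(proj(P[n],[q[0]+c*u-s*v,q[1]+s*u+c*v,z]))*4).astype(int)) for u,v in a]
        if n not in globals().setdefault('B',{}): B[n]=cv2.resize(P[n]['pixels'],None,fx=4,fy=4,interpolation=cv2.INTER_CUBIC)
        cv2.polylines(B[n],[np.array(L([(-.025,-.055),(.155,-.055),(.155,.055),(-.025,.055)],.07))],True,(0,255,0),1)
        for a,z in(((0,0),.07),((0,0),.1),((.125,0),.082),((.045,0),.122),((.045,0),.082)): cv2.circle(B[n],L([a],z)[0],3,(0,255,255),1)
for n in P:
    hsv=cv2.cvtColor(P[n]['pixels'],cv2.COLOR_BGR2HSV); m=cv2.inRange(hsv,(0,150,60),(5,255,255))|cv2.inRange(hsv,(174,150,60),(180,255,255))
    k,_,st,ce=cv2.connectedComponentsWithStats(m)
    for i in range(1,k):
        if st[i,4]>20: print(n,'red',ce[i].round(1),st[i],at(P[n],ce[i],.01))
def sv(n,f,b): cv2.imwrite(f'pics/{f}.png',B[n][b[1]*4:b[3]*4,b[0]*4:b[2]*4])
sv('top','topfit',(140,150,335,255)); sv('scene','scenefit',(165,120,310,275))
E
python3 fit.py
```

```text
station [0.4341 0.2692 0.0099] res [-3.8  0.7  0.8  1.7 -0.8  0.3 -0.2 -0.2]
  knob scene [0.0435 0.0068]
  knob scene [ 0.0223 -0.0448]
  knob top [0.0354 0.0087]
station [0.4545 0.0443 0.1234] res [ 0.4 -0.6 -0.1  0.3  0.5  0.2 -0.2 -0. ]
  knob scene [0.0378 0.014 ]
  knob top [ 0.0562 -0.0019]
station [ 0.4916 -0.1398 -0.1207] res [ 1.2  0.5  1.  -0.8  0.1  2.3  1.5  0.4]
  knob scene [0.0574 0.0069]
  knob top [0.0552 0.0016]
scene red [168.8 281.1] [163 275  12  13 121] [ 0.4767 -0.3437  0.01  ]
top red [357.  223.3] [352 219  11  10  64] [ 0.4804 -0.3443  0.01  ]
```

View pics/topfit.png

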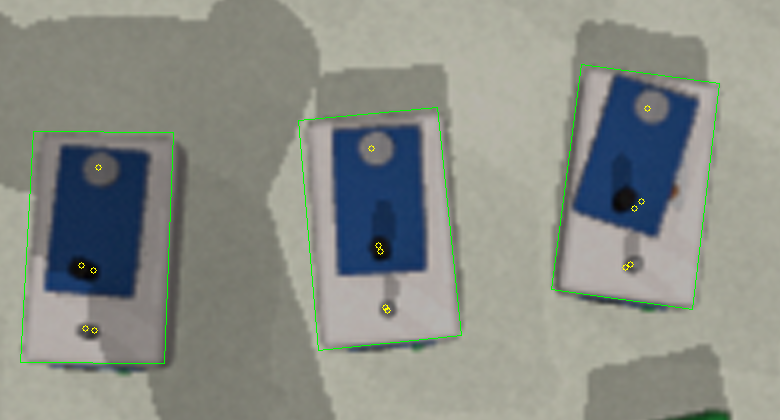

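View pics/scenefit.png

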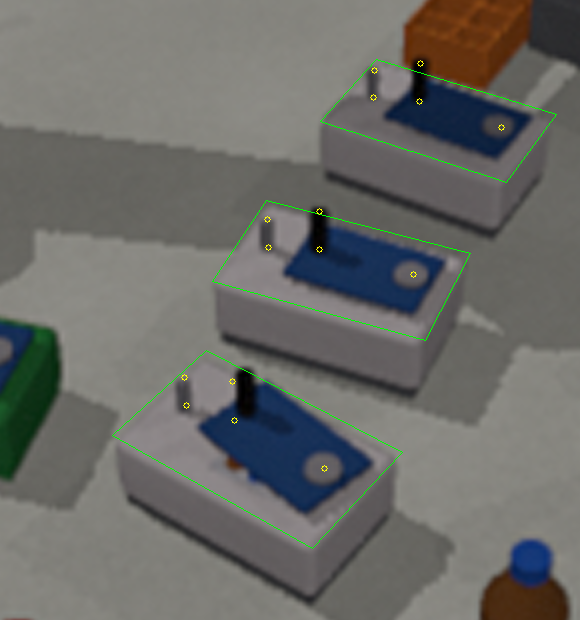

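The overlay fits to within a few mm. Cover 3 (right) is already part open: its knob shows at (624,199), against (640,206) if it were shut. I'll refit with hand-picked hinge caps, pegs and knobs.

```bash
cat > fit2.py <<'E'
from h import *
from scipy.optimize import least_squares
P={n:manip.snapshot(n) for n in('scene','top')}
O={'top':(140,150),'scene':(165,120)}
K={1:{'top':[(100,169),(88,330),(85,270)],'scene':[(498,126),(374,84),(420,80)]},
2:{'top':[(375,148),(388,309),(380,249)],'scene':[(410,274),(267,233),(319,230)]},
3:{'top':[(652,107),(633,264),(624,199)],'scene':[(323,467),(184,392),(246,392)]}}
for s in K:
    def model(q):
        x,y,t,f=q; h=np.array([x+.125*np.cos(t),y+.125*np.sin(t)])
        k=h-.08*np.array([np.cos(t-f),np.sin(t-f)])
        return [[*h,.084],[x,y,.085],[*k,.102]]
    def F(q): return np.concatenate([np.array(proj(P[n],X))-((np.array(K[s][n][i])+.5)/4-.5+O[n]) for n in P for i,X in enumerate(model(q))])
    r=least_squares(F,[.46,0,0,.05]); m=model(r.x)
    print(s,'peg',r.x[:2].round(4),'th,phi deg',np.degrees(r.x[2:]).round(1),'hinge',np.round(m[0][:2],4),'knob',np.round(m[2][:2],4),'res',r.fun.round(1))
E
python3 fit2.py
```

```text
1 peg [0.4328 0.2709] th,phi deg [-0.9  1.6] hinge [0.5577 0.2689] knob [0.4778 0.2724] res [ 0.6  0.2  0.1 -0.1  0.3  0.4  0.1  0.2  0.1  0.5 -0.1  0.2]
2 peg [0.4538 0.044 ] th,phi deg [6.1 1.3] hinge [0.5781 0.0573] knob [0.4984 0.0506] res [ 0.7  0.4  0.2  0.4  0.3  0.3  0.   0.5 -0.1  0.5 -0.   0.3]
3 peg [ 0.4919 -0.1421] th,phi deg [-6.7 10.3] hinge [ 0.6161 -0.1567] knob [ 0.5396 -0.1333] res [ 0.4  0.7  0.4  0.7  0.3  0.3 -0.2  0.3 -0.2  0.7 -0.2  0.7]
```

Call:
{"name": "apply_moves", "arguments": {
  "motion": "0.4 -0.161 0.361 0 0 0 -18.5; 0.4 -0.161 0.361 0 0 0 -18.5; 0.4 -0.161 0.361 0 0 0 -18.5; 0.4 -0.161 0.361 0 0 0 -18.5; 0.4 -0.161 0.361 0 0 0 -18.5"
}}

```text
clock: 2.12
tool_pos: [0.3397, 0.4013, 0.2535]
eef_rot: [-0.0, 0.712, 0.702, 0.0]
contact_force: [1.3, 0.5, 0.3]
grip_width: 0.403
```

```bash
cat > go.py <<'E'
import sys
from h import *
from scipy.spatial.transform import Rotation as R
# go.py x y z yawdeg(tool x heading): shift/turn in tool axes
x,y,z,w=map(float,sys.argv[1:5]); s=manip.sense(); q=s['eef_rot']; r=R.from_quat([q[1],q[2],q[3],q[0]])
w=np.radians(w); T=R.from_matrix(np.array([[np.cos(w),np.sin(w),0],[np.sin(w),-np.cos(w),0],[0,0,-1]]).T)
print('t',round(s['clock'],2),'pos',np.round(s['tool_pos'],4),'yaw',np.degrees(np.arctan2(*r.as_matrix()[[1,0],0])).round(2),'w',round(s['grip_width'],3),'F',np.round(s['contact_force'],2))
print('shift',r.inv().apply(np.array([x,y,z])-s['tool_pos']).round(4),'turn',(r.inv()*T).as_rotvec(degrees=True).round(2))
E
python3 go.py .4778 .2702 .25 89.1
```

```text
t 2.12 pos [0.3397 0.4013 0.2535] yaw 89.14 w 0.403 F [1.27 0.5  0.25]
shift [-0.129   0.14    0.0035] turn [ 0.02 -0.02  0.04]
```

Call:
{"name": "apply_moves", "arguments": {
  "motion": "0.4 -0.129 0.14 0 0 0 0; 0.4 -0.129 0.14 0 0 0 0; 0.4 -0.129 0.14 0 0 0 0; 0.4 -0.129 0.14 0 0 0 0; 0.4 -0.129 0.14 0 0 0 0"
}}

```text
clock: 2.53
tool_pos: [0.4793, 0.2684, 0.2534]
eef_rot: [0.001, 0.714, 0.701, 0.0]
contact_force: [-0.6, -0.2, -0.0]
grip_width: 0.399
```

```bash
python3 go.py .4778 .2702 .118 89.1
```

```text
t 2.53 pos [0.4793 0.2684 0.2534] yaw 88.94 w 0.399 F [-0.56 -0.23 -0.01]
shift [ 0.0018 -0.0017  0.1354] turn [ 0.09  0.04 -0.16]
```

Call:
{"name": "apply_moves", "arguments": {
  "motion": "0.4 0.001 0 0.1 0 0 0; 0.4 0.001 0 0.1 0 0 0; 0.4 0.001 0 0.1 0 0 0; 0.4 0.001 0 0.118 0 0 0; 0.4 0.001 0 0.135 0 0 0"
}}

```text
clock: 2.95
tool_pos: [0.4765, 0.2721, 0.117]
eef_rot: [-0.0, 0.713, 0.701, -0.0]
contact_force: [0.4, -0.3, 0.4]
grip_width: 0.398
```

```bash
python3 - <<'E'
from h import *
p=manip.snapshot('top'); q=manip.snapshot('scene')
a=cv2.resize(p['pixels'][160:260,130:250],None,fx=4,fy=4,interpolation=2); b=cv2.resize(q['pixels'][70:170,215:315],None,fx=4,fy=4,interpolation=2)
cv2.imwrite('pics/s1.png',cv2.hconcat([a[:400],b[:400]]))
E
python3 go.py .4778 .2702 .118 89.1
```

```text
t 3.05 pos [0.4751 0.2715 0.1157] yaw 89.08 w 0.401 F [-0.11  0.02 -0.76]
shift [-0.0012  0.0027 -0.0023] turn [-0.31  0.17 -0.02]
```

View pics/s1.png

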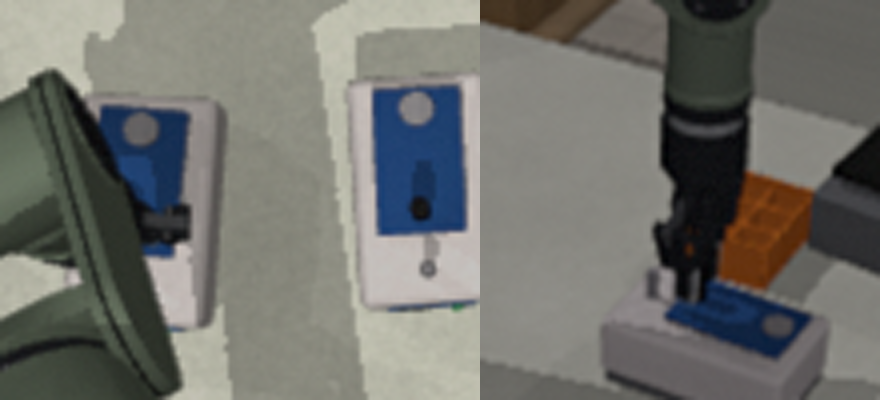

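The knob sits between the fingers (top crop about (150,215), scene crop about (690,290)). Cover 2 stands shut. I'm starting to swing cover 1.

Call:
{"name": "apply_moves", "arguments": {
  "motion": "0.4 0.0033 0.001 0 0 0 2.4; 0.4 0.0067 0.002 0 0 0 4.8; 0.4 0.01 0.0026 0 0 0 7.2; 0.4 0.0133 0.0031 0 0 0 9.6; 0.4 0.0166 0.0037 0 0 0 12"
}}

```text
clock: 3.47
tool_pos: [0.4814, 0.2891, 0.1197]
eef_rot: [0.0, 0.783, 0.622, 0.001]
contact_force: [-0.3, -1.9, -1.0]
grip_width: 0.4
```

Call:
{"name": "apply_moves", "arguments": {
  "motion": "0.4 0.0033 0.0001 0 0 0 2.4; 0.4 0.0067 0.0003 0 0 0 4.8; 0.4 0.01 0.0006 0 0 0 7.2; 0.4 0.0133 0.0011 0 0 0 9.6; 0.4 0.0133 0.0011 0 0 0 9.6"
}}

```text
clock: 3.88
tool_pos: [0.4853, 0.3022, 0.1196]
eef_rot: [0.0, 0.832, 0.555, 0.001]
contact_force: [0.4, -1.3, 0.3]
grip_width: 0.399
```

```bash
cat > st.py <<'E'
import sys
from h import *
# peg x,y,theta per station: tool angle on hinge circle, radius, tangential (opening) force
S={1:(.4328,.2709,-.9),2:(.4538,.044,6.1),3:(.4919,-.1421,-6.7)}
x,y,t=S[int(sys.argv[1])]; t=np.radians(t); s=manip.sense(); p=s['tool_pos']
v=np.array(p[:2])-[x+.125*np.cos(t),y+.125*np.sin(t)]
c,n=np.cos(t),np.sin(t); vx,vy=c*v[0]+n*v[1],-n*v[0]+c*v[1]; f=np.arctan2(vy,-vx)
q=s['eef_rot']; X=np.array([q[0]**2+q[1]**2-q[2]**2-q[3]**2,2*(q[1]*q[2]+q[0]*q[3])]); F=np.array(s['contact_force'])
print('t',round(s['clock'],2),'phi',np.degrees(f).round(1),'r',np.hypot(vx,vy).round(4),'yawphi',(90+np.degrees(t)-np.degrees(np.arctan2(X[1],X[0]))).round(1),'z',round(p[2],4),'Fx(tool)',(F[:2]@X).round(2),'Fy',(F[0]*X[1]-F[1]*X[0]).round(2),'Fz',F[2].round(2),'w',round(s['grip_width'],3))
E
python3 st.py 1
```

```text
t 3.88 phi 23.8 r 0.0797 yawphi 21.6 z 0.1196 Fx(tool) -1.05 Fy 0.91 Fz 0.29 w 0.399
```

Call:
{"name": "apply_moves", "arguments": {
  "motion": "0.4 0.003 0.0001 0 0 0 2.15; 0.4 0.003 0.0001 0 0 0 2.15"
}}

```text
clock: 4.05
tool_pos: [0.4863, 0.3047, 0.1193]
eef_rot: [0.0, 0.842, 0.54, 0.001]
contact_force: [0.3, -0.6, 0.2]
grip_width: 0.401
```

Call:
{"name": "apply_moves", "arguments": {
  "motion": "0.4 0.003 0.0001 0 0 0 2.15; 0.4 0.003 0.0001 0 0 0 2.15; 0.4 0.003 0.0001 0 0 0 2.15"
}}

```text
clock: 4.3
tool_pos: [0.4874, 0.3071, 0.1188]
eef_rot: [-0.0, 0.851, 0.525, 0.0]
contact_force: [-0.2, -1.8, 0.5]
grip_width: 0.399
```

```bash
python3 st.py 1
```

```text
t 4.3 phi 27.6 r 0.0801 yawphi 25.8 z 0.1188 Fx(tool) -1.67 Fy 0.6 Fz 0.54 w 0.399
```

Call:
{"name": "apply_moves", "arguments": {
  "motion": "0.4 0.003 0.0001 0 0 0 2.15; 0.4 0.003 0.0001 0 0 0 2.15"
}}

```text
clock: 4.47
tool_pos: [0.4888, 0.3098, 0.1186]
eef_rot: [-0.0, 0.861, 0.508, 0.0]
contact_force: [-0.1, -0.4, 1.7]
grip_width: 0.4
```

Call:
{"name": "apply_moves", "arguments": {
  "motion": "0.4 0.003 0.0001 0 0 0 2.15; 0.4 0.003 0.0001 0 0 0 2.15"
}}

```text
clock: 4.63
tool_pos: [0.4903, 0.3124, 0.1185]
eef_rot: [-0.0, 0.871, 0.492, 0.0]
contact_force: [-0.5, -0.7, 0.5]
grip_width: 0.399
```

Call:
{"name": "apply_moves", "arguments": {
  "motion": "0.4 0.003 0.0001 0 0 0 2.15; 0.4 0.003 0.0001 0 0 0 2.15"
}}

```text
clock: 4.8
tool_pos: [0.4919, 0.3149, 0.1184]
eef_rot: [-0.0, 0.88, 0.476, 0.0]
contact_force: [-0.3, -0.7, 0.6]
grip_width: 0.402
```

Call:
{"name": "apply_moves", "arguments": {
  "motion": "0.4 0.003 0.0001 0 0 0 2.15; 0.4 0.003 0.0001 0 0 0 2.15"
}}

```text
clock: 4.97
tool_pos: [0.4936, 0.3174, 0.1184]
eef_rot: [-0.0, 0.888, 0.459, 0.0]
contact_force: [-0.3, -0.8, 0.1]
grip_width: 0.396
```

```bash
python3 st.py 1
python3 - <<'E'
from h import *
q=manip.snapshot('scene'); p=manip.snapshot('top')
a=cv2.resize(p['pixels'][160:260,130:250],None,fx=4,fy=4,interpolation=2); b=cv2.resize(q['pixels'][90:190,215:315],None,fx=4,fy=4,interpolation=2)
cv2.imwrite('pics/s1b.png',cv2.hconcat([a,b]))
E
```

```text
t 4.97 phi 36.1 r 0.0804 yawphi 34.4 z 0.1184 Fx(tool) -0.83 Fy 0.24 Fz 0.12 w 0.396
```

View pics/s1b.png

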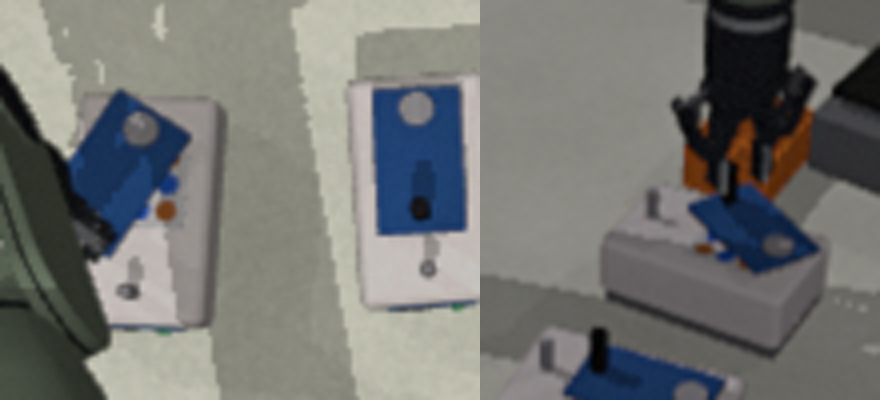

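Cover 1 follows the push: the knob is at about 30° (scene crop (728,180)) and drag is about 1 N. Continuing.

Call:
{"name": "apply_moves", "arguments": {
  "motion": "0.4 0.003 0.0001 0 0 0 2.15; 0.4 0.003 0.0001 0 0 0 2.15"
}}

```text
clock: 5.23
tool_pos: [0.4955, 0.3197, 0.1184]
eef_rot: [-0.0, 0.897, 0.442, 0.0]
contact_force: [-0.5, -1.6, 0.8]
grip_width: 0.4
```

Call:
{"name": "apply_moves", "arguments": {
  "motion": "0.4 0.003 0.0001 0 0 0 2.15; 0.4 0.003 0.0001 0 0 0 2.15"
}}

```text
clock: 5.4
tool_pos: [0.4973, 0.3221, 0.1183]
eef_rot: [-0.0, 0.905, 0.425, 0.0]
contact_force: [-0.3, -0.7, 0.8]
grip_width: 0.396
```

Call:
{"name": "apply_moves", "arguments": {
  "motion": "0.4 0.0025 0.0001 0 0 0 1.8; 0.4 0.0025 0.0001 0 0 0 1.8"
}}

```text
clock: 5.57
tool_pos: [0.499, 0.3239, 0.1183]
eef_rot: [-0.0, 0.911, 0.411, -0.0]
contact_force: [0.1, -1.0, -0.0]
grip_width: 0.397
```

Call:
{"name": "apply_moves", "arguments": {
  "motion": "0.4 0.003 0.0001 0 0 0 2.15; 0.4 0.003 0.0001 0 0 0 2.15"
}}

```text
clock: 5.73
tool_pos: [0.5011, 0.3261, 0.1183]
eef_rot: [-0.0, 0.919, 0.394, 0.0]
contact_force: [-0.3, -0.9, 0.7]
grip_width: 0.402
```

Call:
{"name": "apply_moves", "arguments": {
  "motion": "0.4 0.003 0.0001 0 0 0 2.15; 0.4 0.003 0.0001 0 0 0 2.15"
}}

```text
clock: 5.9
tool_pos: [0.5033, 0.3282, 0.1183]
eef_rot: [-0.0, 0.926, 0.377, 0.0]
contact_force: [0.4, -0.5, 0.0]
grip_width: 0.4
```

Call:
{"name": "apply_moves", "arguments": {
  "motion": "0.4 0.0025 0.0001 0 0 0 1.8; 0.4 0.0025 0.0001 0 0 0 1.8"
}}

```text
clock: 6.07
tool_pos: [0.5051, 0.3298, 0.1183]
eef_rot: [-0.0, 0.932, 0.362, 0.0]
contact_force: [0.1, -0.3, 0.6]
grip_width: 0.4
```

Call:
{"name": "apply_moves", "arguments": {
  "motion": "0.4 0.003 0.0001 0 0 0 2.15; 0.4 0.003 0.0001 0 0 0 2.15"
}}

```text
clock: 6.23
tool_pos: [0.5074, 0.3318, 0.1183]
eef_rot: [-0.0, 0.939, 0.345, 0.0]
contact_force: [-0.6, -1.2, -0.2]
grip_width: 0.402
```

Call:
{"name": "apply_moves", "arguments": {
  "motion": "0.4 0.003 0.0001 0 0 0 2.15; 0.4 0.003 0.0001 0 0 0 2.15"
}}

```text
clock: 6.4
tool_pos: [0.5098, 0.3337, 0.1183]
eef_rot: [-0.0, 0.945, 0.327, 0.0]
contact_force: [-0.0, -0.2, 1.2]
grip_width: 0.403
```

Call:
{"name": "apply_moves", "arguments": {
  "motion": "0.4 0.0025 0.0001 0 0 0 1.8; 0.4 0.0025 0.0001 0 0 0 1.8"
}}

```text
clock: 6.57
tool_pos: [0.5118, 0.3351, 0.1183]
eef_rot: [-0.0, 0.95, 0.312, 0.0]
contact_force: [0.1, -0.8, 0.4]
grip_width: 0.399
```

```bash
python3 st.py 1
```

```text
t 6.57 phi 54.3 r 0.0806 yawphi 52.7 z 0.1183 Fx(tool) -0.38 Fy 0.73 Fz 0.38 w 0.399
```

Call:
{"name": "apply_moves", "arguments": {
  "motion": "0.4 0.0033 0.0001 0 0 0 2.4; 0.4 0.0067 0.0003 0 0 0 4.8; 0.4 0.01 0.0006 0 0 0 7.2; 0.4 0.01 0.0006 0 0 0 7.2"
}}

```text
clock: 6.9
tool_pos: [0.5204, 0.3406, 0.1183]
eef_rot: [-0.0, 0.968, 0.252, 0.0]
contact_force: [-0.2, -1.6, 0.6]
grip_width: 0.398
```

Call:
{"name": "apply_moves", "arguments": {
  "motion": "0.4 0.0033 0.0001 0 0 0 2.4; 0.4 0.0067 0.0003 0 0 0 4.8; 0.4 0.01 0.0006 0 0 0 7.2; 0.4 0.0133 0.0011 0 0 0 9.6; 0.4 0.0166 0.0017 0 0 0 12"
}}

```text
clock: 7.32
tool_pos: [0.5351, 0.3468, 0.1182]
eef_rot: [0.0, 0.989, 0.149, -0.0]
contact_force: [-1.4, -1.6, 0.9]
grip_width: 0.399
```

Call:
{"name": "apply_moves", "arguments": {
  "motion": "0.4 0.0033 0.0001 0 0 0 2.4; 0.4 0.0067 0.0003 0 0 0 4.8; 0.4 0.01 0.0006 0 0 0 7.2; 0.4 0.0133 0.0011 0 0 0 9.6; 0.4 0.0166 0.0017 0 0 0 12"
}}

```text
clock: 7.73
tool_pos: [0.5514, 0.3501, 0.1182]
eef_rot: [0.0, 0.999, 0.045, -0.001]
contact_force: [-0.6, -0.2, -0.4]
grip_width: 0.405
```

```bash
python3 st.py 1
```

```text
t 7.73 phi 84.6 r 0.0814 yawphi 84.0 z 0.1182 Fx(tool) -0.65 Fy 0.09 Fz -0.36 w 0.405
```

Call:
{"name": "apply_moves", "arguments": {
  "motion": "0.4 0.003 0.0001 0 0 0 2.15; 0.4 0.006 0.0002 0 0 0 4.3; 0.4 0.006 0.0002 0 0 0 4.3"
}}

```text
clock: 7.98
tool_pos: [0.5579, 0.3506, 0.1182]
eef_rot: [-0.0, 1.0, 0.008, -0.0]
contact_force: [-0.4, 0.3, 0.1]
grip_width: 0.402
```

Call:
{"name": "apply_moves", "arguments": {
  "motion": "0.4 0.003 0.0001 0 0 0 2.15; 0.4 0.003 0.0001 0 0 0 2.15"
}}

```text
clock: 8.15
tool_pos: [0.5607, 0.3506, 0.1183]
eef_rot: [-0.0, 1.0, -0.011, -0.0]
contact_force: [-0.4, -1.1, -1.2]
grip_width: 0.403
```

Call:
{"name": "apply_moves", "arguments": {
  "motion": "0.4 0.002 0.0001 0 0 0 1.45; 0.4 0.002 0.0001 0 0 0 1.45"
}}

```text
clock: 8.32
tool_pos: [0.5628, 0.3504, 0.1183]
eef_rot: [-0.0, 1.0, -0.024, -0.0]
contact_force: [-1.5, -0.4, -0.6]
grip_width: 0.398
```

```bash
python3 st.py 1
```

```text
t 8.32 phi 92.6 r 0.0817 yawphi 91.9 z 0.1183 Fx(tool) -1.52 Fy 0.5 Fz -0.55 w 0.398
```

Call:
{"name": "apply_moves", "arguments": {
  "motion": "0.4 0.002 0 0 0 0 0; 0.4 0.002 0 0 0 0 0"
}}

```text
clock: 8.48
tool_pos: [0.5651, 0.3506, 0.1184]
eef_rot: [-0.0, 1.0, -0.024, 0.0]
contact_force: [-0.4, 0.5, 0.3]
grip_width: 0.394
```

Call:
{"name": "apply_moves", "arguments": {
  "motion": "0.4 -0.009 0 0 0 0 0; 0.4 -0.009 0 -0.04 0 0 0; 0.4 -0.009 0 -0.075 0 0 0; 0.4 -0.009 0 -0.075 0 0 -7; 0.4 -0.009 0 -0.075 0 0 -14"
}}

```text
clock: 8.9
tool_pos: [0.5568, 0.3518, 0.1969]
eef_rot: [-0.002, 0.995, 0.101, 0.003]
contact_force: [-0.3, -0.6, -2.1]
grip_width: 0.401
```

```bash
python3 go.py .4985 .0488 .19 96.1
```

```text
t 8.9 pos [0.5568 0.3518 0.1969] yaw 11.56 w 0.401 F [-0.28 -0.61 -2.07]
shift [-0.1179  0.2852  0.0054] turn [  0.17  -0.42 -84.54]
```

Call:
{"name": "apply_moves", "arguments": {
  "motion": "0.4 -0.118 0.285 0.005 0 0 -7; 0.4 -0.118 0.285 0.005 0 0 -14; 0.4 -0.118 0.285 0.005 0 0 -21; 0.4 -0.118 0.285 0.005 0 0 -28; 0.4 -0.118 0.285 0.005 0 0 -35"
}}

```text
clock: 9.32
tool_pos: [0.5144, 0.1469, 0.1902]
eef_rot: [0.0, 0.919, 0.393, 0.001]
contact_force: [0.8, -1.2, -0.1]
grip_width: 0.4
```

```bash
python3 go.py .4985 .0488 .19 96.1
```

```text
t 9.32 pos [0.5144 0.1469 0.1902] yaw 46.33 w 0.4 F [ 0.79 -1.17 -0.12]
shift [-0.082   0.0563  0.0001] turn [ 6.000e-02 -3.000e-02 -4.977e+01]
```

Call:
{"name": "apply_moves", "arguments": {
  "motion": "0.4 -0.03 0.02 0 0 0 -7.1; 0.4 -0.05 0.03 0 0 0 -14.2; 0.4 -0.07 0.04 0 0 0 -21.3; 0.4 -0.082 0.056 0 0 0 -28.4; 0.4 -0.082 0.056 0 0 0 -35.5"
}}

```text
clock: 9.73
tool_pos: [0.4983, 0.0479, 0.1904]
eef_rot: [0.001, 0.757, 0.654, 0.0]
contact_force: [-0.5, -0.3, 0.0]
grip_width: 0.403
```

Call:
{"name": "apply_moves", "arguments": {
  "motion": "0.4 0 0 0 0 0 -7.1; 0.4 0 0 0 0 0 -14.3; 0.4 0 0 0 0 0 -14.3"
}}

```text
clock: 9.98
tool_pos: [0.4985, 0.0506, 0.1903]
eef_rot: [0.0, 0.67, 0.742, 0.0]
contact_force: [0.9, -0.3, 1.0]
grip_width: 0.401
```

```bash
python3 go.py .4985 .0488 .118 96.1
python3 - <<'E'
from h import *
q=manip.snapshot('scene'); p=manip.snapshot('top')
a=cv2.resize(p['pixels'][150:250,130:250],None,fx=4,fy=4,interpolation=2); b=cv2.resize(q['pixels'][100:200,200:300],None,fx=4,fy=4,interpolation=2)
cv2.imwrite('pics/s2.png',cv2.hconcat([a,b]))
E
```

```text
t 9.98 pos [0.4985 0.0506 0.1903] yaw 95.83 w 0.401 F [ 0.85 -0.34  0.98]
shift [-0.0018 -0.0002  0.0723] turn [ 0.07 -0.   -0.27]
```

View pics/s2.png

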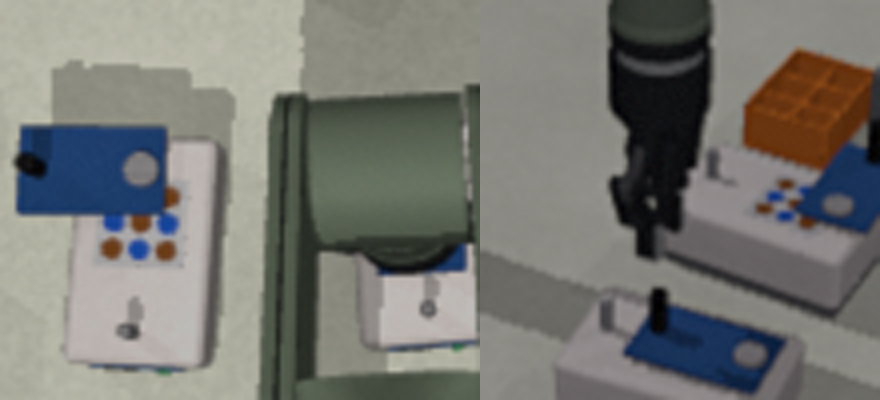

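Cover 1 is fully open: its plate lies across the housing, with the knob at (30,165). The gripper is over knob 2.

Call:
{"name": "apply_moves", "arguments": {
  "motion": "0.4 -0.001 0 0.035 0 0 0; 0.4 -0.001 0 0.06 0 0 0; 0.4 -0.001 0 0.072 0 0 0; 0.4 -0.001 0 0.072 0 0 0"
}}

```text
clock: 10.42
tool_pos: [0.4966, 0.0496, 0.1153]
eef_rot: [-0.002, 0.672, 0.741, -0.002]
contact_force: [-0.9, 0.0, 0.6]
grip_width: 0.397
```

Call:
{"name": "apply_moves", "arguments": {
  "motion": "0.4 0.0033 0.0001 0 0 0 2.4; 0.4 0.0067 0.0003 0 0 0 4.8; 0.4 0.01 0.0006 0 0 0 7.2; 0.4 0.0133 0.0011 0 0 0 9.6; 0.4 0.0166 0.0017 0 0 0 12"
}}

```text
clock: 10.83
tool_pos: [0.4997, 0.0663, 0.1192]
eef_rot: [0.001, 0.746, 0.666, 0.001]
contact_force: [0.5, -2.4, -0.7]
grip_width: 0.401
```

Call:
{"name": "apply_moves", "arguments": {
  "motion": "0.4 0.0033 0.0001 0 0 0 2.4; 0.4 0.0067 0.0003 0 0 0 4.8; 0.4 0.01 0.0006 0 0 0 7.2; 0.4 0.0133 0.0011 0 0 0 9.6; 0.4 0.0133 0.0011 0 0 0 9.6"
}}

```text
clock: 11.25
tool_pos: [0.5022, 0.0796, 0.1191]
eef_rot: [0.001, 0.798, 0.602, 0.001]
contact_force: [1.1, -2.0, -1.1]
grip_width: 0.395
```

```bash
python3 st.py 2
```

```text
t 11.25 phi 22.5 r 0.0791 yawphi 22.1 z 0.1191 Fx(tool) -1.57 Fy 1.64 Fz -1.15 w 0.395
```

Call:
{"name": "apply_moves", "arguments": {
  "motion": "0.4 0.003 0.0001 0 0 0 2.15; 0.4 0.003 0.0001 0 0 0 2.15"
}}

```text
clock: 11.42
tool_pos: [0.5029, 0.0823, 0.1189]
eef_rot: [0.001, 0.809, 0.588, 0.001]
contact_force: [-0.0, -0.8, 0.1]
grip_width: 0.397
```

Call:
{"name": "apply_moves", "arguments": {
  "motion": "0.4 0.003 0.0001 0 0 0 2.15; 0.4 0.003 0.0001 0 0 0 2.15"
}}

```text
clock: 11.58
tool_pos: [0.5037, 0.0851, 0.1187]
eef_rot: [0.0, 0.82, 0.572, 0.001]
contact_force: [0.5, -1.0, 0.7]
grip_width: 0.401
```

Call:
{"name": "apply_moves", "arguments": {
  "motion": "0.4 0.002 0.0001 0 0 0 1.45; 0.4 0.002 0.0001 0 0 0 1.45"
}}

```text
clock: 11.75
tool_pos: [0.5044, 0.0868, 0.1185]
eef_rot: [0.0, 0.827, 0.562, 0.0]
contact_force: [0.1, -1.9, 0.8]
grip_width: 0.403
```

Call:
{"name": "apply_moves", "arguments": {
  "motion": "0.4 0.003 0.0001 0 0 0 2.15; 0.4 0.003 0.0001 0 0 0 2.15"
}}

```text
clock: 11.92
tool_pos: [0.5054, 0.0896, 0.1183]
eef_rot: [0.0, 0.837, 0.547, 0.0]
contact_force: [-0.4, -1.8, 1.2]
grip_width: 0.4
```

Call:
{"name": "apply_moves", "arguments": {
  "motion": "0.4 0.003 0.0001 0 0 0 2.15; 0.4 0.003 0.0001 0 0 0 2.15"
}}

```text
clock: 12.08
tool_pos: [0.5065, 0.0923, 0.1181]
eef_rot: [-0.0, 0.847, 0.531, -0.0]
contact_force: [-1.0, -2.2, -0.3]
grip_width: 0.401
```

Call:
{"name": "apply_moves", "arguments": {
  "motion": "0.4 0.002 0.0001 0 0 0 1.45; 0.4 0.002 0.0001 0 0 0 1.45"
}}

```text
clock: 12.25
tool_pos: [0.5074, 0.094, 0.1181]
eef_rot: [-0.0, 0.854, 0.52, -0.0]
contact_force: [0.1, -1.9, 1.6]
grip_width: 0.407
```

Call:
{"name": "apply_moves", "arguments": {
  "motion": "0.4 0.003 0.0001 0 0 0 2.15; 0.4 0.003 0.0001 0 0 0 2.15"
}}

```text
clock: 12.42
tool_pos: [0.5089, 0.0967, 0.118]
eef_rot: [-0.0, 0.864, 0.504, -0.0]
contact_force: [-0.7, -2.0, 1.1]
grip_width: 0.404
```

Call:
{"name": "apply_moves", "arguments": {
  "motion": "0.4 0.003 0.0001 0 0 0 2.15; 0.4 0.003 0.0001 0 0 0 2.15"
}}

```text
clock: 12.58
tool_pos: [0.5104, 0.0993, 0.1179]
eef_rot: [-0.0, 0.873, 0.488, -0.0]
contact_force: [-0.2, -1.8, 1.6]
grip_width: 0.4
```

Call:
{"name": "apply_moves", "arguments": {
  "motion": "0.4 0.002 0.0001 0 0 0 1.45; 0.4 0.002 0.0001 0 0 0 1.45"
}}

```text
clock: 12.75
tool_pos: [0.5115, 0.1009, 0.1179]
eef_rot: [-0.0, 0.879, 0.477, -0.0]
contact_force: [-0.8, -1.9, 0.6]
grip_width: 0.399
```

```bash
python3 st.py 2
```

```text
t 12.75 phi 39.3 r 0.0796 yawphi 39.1 z 0.1179 Fx(tool) -2.0 Fy 0.35 Fz 0.63 w 0.399
```

Call:
{"name": "apply_moves", "arguments": {
  "motion": "0.4 0.003 0.0001 0 0 0 2.15; 0.4 0.003 0.0001 0 0 0 2.15"
}}

```text
clock: 12.92
tool_pos: [0.5132, 0.1034, 0.1179]
eef_rot: [-0.0, 0.888, 0.46, -0.0]
contact_force: [-1.3, -0.7, 0.0]
grip_width: 0.4
```

Call:
{"name": "apply_moves", "arguments": {
  "motion": "0.4 0.003 0.0001 0 0 0 2.15; 0.4 0.003 0.0001 0 0 0 2.15"
}}

```text
clock: 13.08
tool_pos: [0.5147, 0.1051, 0.1178]
eef_rot: [0.0, 0.896, 0.444, -0.001]
contact_force: [-1.3, -5.4, 1.6]
grip_width: 0.399
```

Call:
{"name": "apply_moves", "arguments": {
  "motion": "0.4 0.002 0.0001 0 0 0 1.45; 0.4 0.002 0.0001 0 0 0 1.45"
}}

```text
clock: 13.25
tool_pos: [0.5155, 0.1061, 0.1176]
eef_rot: [0.0, 0.902, 0.433, -0.002]
contact_force: [-2.4, -5.5, 1.2]
grip_width: 0.399
```

Resistance is climbing at station 2 (about 6 N). I'll push a small amount further to confirm.

Call:
{"name": "apply_moves", "arguments": {
  "motion": "0.4 0.0015 0 0 0 0 1; 0.4 0.0015 0 0 0 0 1; 0.4 0.0015 0 0 0 0 1"
}}

```text
clock: 13.5
tool_pos: [0.5161, 0.1068, 0.1175]
eef_rot: [0.001, 0.905, 0.425, -0.002]
contact_force: [-3.3, -8.1, 1.7]
grip_width: 0.4
```

```bash
python3 st.py 2
```

```text
t 13.5 phi 44.7 r 0.0793 yawphi 45.8 z 0.1175 Fx(tool) -8.39 Fy 2.61 Fz 1.68 w 0.4
```

Call:
{"name": "apply_moves", "arguments": {
  "motion": "0.4 -0.0033 0.0001 0 0 0 -2.4; 0.4 -0.0067 0.0003 0 0 0 -4.8; 0.4 -0.01 0.0006 0 0 0 -7.2; 0.4 -0.0133 0.0011 0 0 0 -9.6; 0.4 -0.0166 0.0017 0 0 0 -12"
}}

```text
clock: 13.92
tool_pos: [0.5084, 0.0949, 0.118]
eef_rot: [-0.0, 0.856, 0.518, 0.001]
contact_force: [0.2, 0.5, 0.1]
grip_width: 0.401
```

Call:
{"name": "apply_moves", "arguments": {
  "motion": "0.4 -0.0033 0.0001 0 0 0 -2.4; 0.4 -0.0067 0.0003 0 0 0 -4.8; 0.4 -0.01 0.0006 0 0 0 -7.2; 0.4 -0.0133 0.0011 0 0 0 -9.6; 0.4 -0.0166 0.0017 0 0 0 -12"
}}

```text
clock: 14.33
tool_pos: [0.5024, 0.08, 0.1181]
eef_rot: [-0.0, 0.797, 0.604, 0.001]
contact_force: [0.3, 2.8, -0.8]
grip_width: 0.397
```

Call:
{"name": "apply_moves", "arguments": {
  "motion": "0.4 -0.0033 0.0001 0 0 0 -2.4; 0.4 -0.0067 0.0003 0 0 0 -4.8; 0.4 -0.01 0.0006 0 0 0 -7.2; 0.4 -0.0133 0.0011 0 0 0 -9.6; 0.4 -0.0166 0.0017 0 0 0 -12"
}}

```text
clock: 14.75
tool_pos: [0.499, 0.0636, 0.118]
eef_rot: [-0.001, 0.729, 0.684, 0.001]
contact_force: [-0.5, 1.6, 0.1]
grip_width: 0.399
```

Call:
{"name": "apply_moves", "arguments": {
  "motion": "0.4 -0.0033 0.0001 0 0 0 -2.4; 0.4 -0.0067 0.0003 0 0 0 -4.8; 0.4 -0.01 0.0006 0 0 0 -7.2; 0.4 -0.01 0.0006 0 0 0 -7.2"
}}

```text
clock: 15.08
tool_pos: [0.4986, 0.0531, 0.118]
eef_rot: [-0.001, 0.686, 0.728, 0.001]
contact_force: [-2.5, 2.4, 1.2]
grip_width: 0.398
```

```bash
python3 st.py 2
```

```text
t 15.08 phi 3.1 r 0.0796 yawphi 2.7 z 0.118 Fx(tool) 2.55 Fy -2.31 Fz 1.17 w 0.398
```

Now close the last stretch, feeling for the shut stop.

Call:
{"name": "apply_moves", "arguments": {
  "motion": "0.4 -0.004 0 0 0 0 -2.9; 0.4 -0.008 0.0004 0 0 0 -5.7; 0.4 -0.008 0.0004 0 0 0 -5.7"
}}

```text
clock: 15.33
tool_pos: [0.4995, 0.045, 0.1179]
eef_rot: [-0.001, 0.649, 0.761, 0.0]
contact_force: [-1.2, 1.7, 0.6]
grip_width: 0.403
```

Call:
{"name": "apply_moves", "arguments": {
  "motion": "0.4 -0.003 0 0 0 0 -2; 0.4 -0.003 0 0 0 0 -2"
}}

```text
clock: 15.5
tool_pos: [0.4999, 0.0421, 0.1179]
eef_rot: [-0.001, 0.636, 0.771, 0.0]
contact_force: [-2.2, 1.2, 0.7]
grip_width: 0.396
```

```bash
python3 st.py 2
```

```text
t 15.5 phi -4.9 r 0.0796 yawphi -4.9 z 0.1179 Fx(tool) 1.58 Fy -1.98 Fz 0.67 w 0.396
```

Call:
{"name": "apply_moves", "arguments": {
  "motion": "0.4 -0.002 0 0 0 0 -1.4; 0.4 -0.002 0 0 0 0 -1.4"
}}

```text
clock: 15.67
tool_pos: [0.5003, 0.0401, 0.1179]
eef_rot: [-0.0, 0.627, 0.779, 0.0]
contact_force: [-2.0, 0.3, 1.1]
grip_width: 0.403
```

Call:
{"name": "apply_moves", "arguments": {
  "motion": "0.4 -0.0015 0 0 0 0 -1; 0.4 -0.0015 0 0 0 0 -1"
}}

```text
clock: 15.83
tool_pos: [0.5008, 0.0385, 0.1179]
eef_rot: [-0.0, 0.62, 0.785, -0.0]
contact_force: [-2.9, 1.2, 1.1]
grip_width: 0.4
```

```bash
python3 st.py 2
```

```text
t 15.83 phi -7.6 r 0.0796 yawphi -7.3 z 0.1179 Fx(tool) 1.88 Fy -2.49 Fz 1.08 w 0.4
```

Call:
{"name": "apply_moves", "arguments": {
  "motion": "0.4 -0.002 0 0 0 0 -1.4; 0.4 -0.002 0 0 0 0 -1.4"
}}

```text
clock: 16.0
tool_pos: [0.5012, 0.0368, 0.1179]
eef_rot: [-0.001, 0.61, 0.792, 0.0]
contact_force: [-1.9, 4.7, 0.4]
grip_width: 0.4
```

Call:
{"name": "apply_moves", "arguments": {
  "motion": "0.4 -0.002 0 0 0 0 -1.4; 0.4 -0.002 0 0 0 0 -1.4"
}}

```text
clock: 16.17
tool_pos: [0.5017, 0.0353, 0.1179]
eef_rot: [-0.001, 0.601, 0.799, 0.001]
contact_force: [-2.2, 6.3, 1.9]
grip_width: 0.403
```

```bash
python3 st.py 2
```

```text
t 16.17 phi -10.0 r 0.0795 yawphi -10.0 z 0.1179 Fx(tool) 6.64 Fy -0.33 Fz 1.93 w 0.403
```

Shut stop felt at station 2. Moving to station 3.

Call:
{"name": "apply_moves", "arguments": {
  "motion": "0.4 0.011 0 0 0 0 0; 0.4 0.012 0 -0.03 0 0 0; 0.4 0.012 0 -0.07 0 0 0; 0.4 0.012 0 -0.075 0 0 0"
}}

```text
clock: 16.5
tool_pos: [0.5025, 0.0465, 0.1989]
eef_rot: [0.005, 0.6, 0.8, 0.004]
contact_force: [-0.1, 0.4, 0.9]
grip_width: 0.399
```

```bash
python3 go.py .5396 -.1333 .19 73
```

```text
t 16.5 pos [0.5025 0.0465 0.1989] yaw 106.21 w 0.399 F [-0.05  0.4   0.95]
shift [-0.183  -0.0147  0.0094] turn [ 0.76  0.   33.21]
```

Call:
{"name": "apply_moves", "arguments": {
  "motion": "0.4 -0.04 -0.003 0 0 0 6.8; 0.4 -0.08 -0.006 0 0 0 13.5; 0.4 -0.12 -0.01 0 0 0 20.2; 0.4 -0.16 -0.013 0 0 0 26.9; 0.4 -0.183 -0.0147 0 0 0 33.2"
}}

```text
clock: 16.92
tool_pos: [0.5368, -0.1375, 0.1932]
eef_rot: [0.002, 0.806, 0.592, 0.0]
contact_force: [0.5, -0.5, 0.2]
grip_width: 0.399
```

Call:
{"name": "apply_moves", "arguments": {
  "motion": "0.4 0 0 0 0 0 0"
}}

```text
clock: 17.0
tool_pos: [0.5372, -0.1382, 0.1929]
eef_rot: [0.002, 0.806, 0.592, 0.0]
contact_force: [0.4, 0.4, 0.1]
grip_width: 0.401
```

```bash
python3 go.py .5396 -.1333 .118 73
```

```text
t 17.0 pos [ 0.5372 -0.1382  0.1929] yaw 72.57 w 0.401 F [0.39 0.43 0.14]
shift [0.0056 0.0006 0.0749] turn [ 0.22  0.14 -0.43]
```

Call:
{"name": "apply_moves", "arguments": {
  "motion": "0.4 0.005 0.001 0 0 0 0; 0.4 0.005 0.001 0.035 0 0 0; 0.4 0.005 0.001 0.06 0 0 0; 0.4 0.005 0.001 0.075 0 0 0; 0.4 0.005 0.001 0.075 0 0 0"
}}

```text
clock: 17.42
tool_pos: [0.5358, -0.127, 0.1147]
eef_rot: [-0.003, 0.803, 0.596, -0.002]
contact_force: [-1.3, 0.5, 0.2]
grip_width: 0.398
```

Call:
{"name": "apply_moves", "arguments": {
  "motion": "0.4 0.0033 0.0001 0 0 0 2.4; 0.4 0.0067 0.0003 0 0 0 4.8; 0.4 0.01 0.0006 0 0 0 7.2; 0.4 0.0133 0.0011 0 0 0 9.6; 0.4 0.0133 0.0011 0 0 0 9.6"
}}

```text
clock: 17.83
tool_pos: [0.5435, -0.1159, 0.119]
eef_rot: [0.001, 0.85, 0.526, 0.0]
contact_force: [0.1, -1.8, -2.1]
grip_width: 0.4
```

Call:
{"name": "apply_moves", "arguments": {
  "motion": "0.4 0.003 0.0001 0 0 0 2.15; 0.4 0.003 0.0001 0 0 0 2.15"
}}

```text
clock: 18.0
tool_pos: [0.5448, -0.1137, 0.1188]
eef_rot: [0.001, 0.86, 0.51, 0.0]
contact_force: [0.6, -3.0, -0.9]
grip_width: 0.4
```

```bash
python3 st.py 3
```

```text
t 18.0 phi 24.4 r 0.0832 yawphi 21.9 z 0.1188 Fx(tool) -2.36 Fy 2.02 Fz -0.93 w 0.4
```

Call:
{"name": "apply_moves", "arguments": {
  "motion": "0.4 0.003 0.001 0 0 0 2.15; 0.4 0.003 0.001 0 0 0 2.15"
}}

```text
clock: 18.17
tool_pos: [0.5464, -0.1116, 0.1185]
eef_rot: [-0.0, 0.869, 0.494, -0.0]
contact_force: [-2.6, -1.4, 0.2]
grip_width: 0.4
```

Call:
{"name": "apply_moves", "arguments": {
  "motion": "0.4 0.003 0.001 0 0 0 2.15; 0.4 0.003 0.001 0 0 0 2.15"
}}

```text
clock: 18.33
tool_pos: [0.5485, -0.1097, 0.1183]
eef_rot: [-0.0, 0.879, 0.478, -0.0]
contact_force: [-1.7, -1.3, 0.6]
grip_width: 0.4
```

Call:
{"name": "apply_moves", "arguments": {
  "motion": "0.4 0.003 0.001 0 0 0 2.15; 0.4 0.003 0.001 0 0 0 2.15"
}}

```text
clock: 18.5
tool_pos: [0.5511, -0.1078, 0.1181]
eef_rot: [-0.0, 0.887, 0.461, -0.0]
contact_force: [-4.0, -1.9, 1.0]
grip_width: 0.4
```

Call:
{"name": "apply_moves", "arguments": {
  "motion": "0.4 0.002 0.0001 0 0 0 1.45; 0.4 0.002 0.0001 0 0 0 1.45"
}}

```text
clock: 18.67
tool_pos: [0.5523, -0.1064, 0.118]
eef_rot: [-0.0, 0.893, 0.45, -0.0]
contact_force: [-3.2, -1.3, 0.3]
grip_width: 0.396
```

Call:
{"name": "apply_moves", "arguments": {
  "motion": "0.4 0.002 0.0001 0 0 0 1.45; 0.4 0.002 0.0001 0 0 0 1.45"
}}

```text
clock: 18.83
tool_pos: [0.5537, -0.1048, 0.118]
eef_rot: [-0.0, 0.899, 0.438, -0.0]
contact_force: [-3.3, -0.5, 0.6]
grip_width: 0.397
```

```bash
python3 st.py 3
```

```text
t 18.83 phi 33.0 r 0.0811 yawphi 31.3 z 0.118 Fx(tool) -2.44 Fy -2.23 Fz 0.64 w 0.397
```

Steady at about 2.5 N. Continuing.

Call:
{"name": "apply_moves", "arguments": {
  "motion": "0.4 0.003 0.0001 0 0 0 2.15; 0.4 0.003 0.0001 0 0 0 2.15"
}}

```text
clock: 19.0
tool_pos: [0.5558, -0.1025, 0.118]
eef_rot: [-0.0, 0.907, 0.421, -0.0]
contact_force: [-3.3, -1.1, 0.3]
grip_width: 0.398
```

Call:
{"name": "apply_moves", "arguments": {
  "motion": "0.4 0.003 0.0001 0 0 0 2.15; 0.4 0.003 0.0001 0 0 0 2.15"
}}

```text
clock: 19.17
tool_pos: [0.5579, -0.1003, 0.118]
eef_rot: [-0.0, 0.915, 0.404, -0.0]
contact_force: [-2.9, -1.2, 1.0]
grip_width: 0.405
```

Call:
{"name": "apply_moves", "arguments": {
  "motion": "0.4 0.002 0.0001 0 0 0 1.45; 0.4 0.002 0.0001 0 0 0 1.45"
}}

```text
clock: 19.33
tool_pos: [0.5593, -0.099, 0.118]
eef_rot: [-0.0, 0.92, 0.393, -0.0]
contact_force: [-3.2, -1.4, 0.6]
grip_width: 0.401
```

Call:
{"name": "apply_moves", "arguments": {
  "motion": "0.4 0.003 0.0001 0 0 0 2.15; 0.4 0.003 0.0001 0 0 0 2.15"
}}

```text
clock: 19.5
tool_pos: [0.5616, -0.0969, 0.118]
eef_rot: [-0.0, 0.927, 0.375, 0.0]
contact_force: [-3.1, -0.9, -0.1]
grip_width: 0.4
```

Call:
{"name": "apply_moves", "arguments": {
  "motion": "0.4 0.003 0.0001 0 0 0 2.15; 0.4 0.003 0.0001 0 0 0 2.15"
}}

```text
clock: 19.67
tool_pos: [0.5639, -0.0949, 0.118]
eef_rot: [-0.0, 0.934, 0.358, 0.0]
contact_force: [-3.1, -0.7, -0.4]
grip_width: 0.403
```

Call:
{"name": "apply_moves", "arguments": {
  "motion": "0.4 0.003 0.0001 0 0 0 2.15; 0.4 0.003 0.0001 0 0 0 2.15"
}}

```text
clock: 19.83
tool_pos: [0.5662, -0.0929, 0.118]
eef_rot: [-0.0, 0.94, 0.341, 0.0]
contact_force: [-2.8, -1.4, 1.1]
grip_width: 0.397
```

```bash
python3 st.py 3
```

```text
t 19.83 phi 45.3 r 0.0809 yawphi 43.5 z 0.118 Fx(tool) -3.08 Fy -0.69 Fz 1.05 w 0.397
```

Call:
{"name": "apply_moves", "arguments": {
  "motion": "0.4 0.003 0.0001 0 0 0 2.15; 0.4 0.003 0.0001 0 0 0 2.15"
}}

```text
clock: 20.0
tool_pos: [0.5686, -0.0911, 0.118]
eef_rot: [-0.0, 0.946, 0.323, 0.0]
contact_force: [-2.2, -1.5, 0.0]
grip_width: 0.399
```

Call:
{"name": "apply_moves", "arguments": {
  "motion": "0.4 0.003 0.0001 0 0 0 2.15; 0.4 0.003 0.0001 0 0 0 2.15"
}}

```text
clock: 20.17
tool_pos: [0.5711, -0.0894, 0.118]
eef_rot: [0.0, 0.952, 0.305, 0.0]
contact_force: [-2.0, -1.7, -0.0]
grip_width: 0.404
```

Call:
{"name": "apply_moves", "arguments": {
  "motion": "0.4 0.003 0.0001 0 0 0 2.15; 0.4 0.003 0.0001 0 0 0 2.15"
}}

```text
clock: 20.33
tool_pos: [0.5736, -0.0878, 0.118]
eef_rot: [0.0, 0.958, 0.287, 0.0]
contact_force: [-2.0, -2.2, 0.4]
grip_width: 0.402
```

Call:
{"name": "apply_moves", "arguments": {
  "motion": "0.4 0.003 0.0001 0 0 0 2.15; 0.4 0.003 0.0001 0 0 0 2.15"
}}

```text
clock: 20.5
tool_pos: [0.5762, -0.0863, 0.118]
eef_rot: [0.0, 0.963, 0.269, 0.0]
contact_force: [-1.4, -1.8, -0.7]
grip_width: 0.4
```

Call:
{"name": "apply_moves", "arguments": {
  "motion": "0.4 0.003 0.0001 0 0 0 2.15; 0.4 0.006 0.0002 0 0 0 4.3; 0.4 0.006 0.0002 0 0 0 4.3"
}}

```text
clock: 20.75
tool_pos: [0.5816, -0.0834, 0.118]
eef_rot: [0.0, 0.972, 0.233, 0.0]
contact_force: [-1.1, -2.5, 0.4]
grip_width: 0.404
```

```bash
python3 st.py 3
```

```text
t 20.75 phi 58.1 r 0.081 yawphi 56.4 z 0.118 Fx(tool) -2.12 Fy 1.7 Fz 0.43 w 0.404
```

Call:
{"name": "apply_moves", "arguments": {
  "motion": "0.4 0.0033 0.0001 0 0 0 2.4; 0.4 0.0067 0.0003 0 0 0 4.8; 0.4 0.01 0.0006 0 0 0 7.2; 0.4 0.0133 0.0011 0 0 0 9.6; 0.4 0.0166 0.0017 0 0 0 12"
}}

```text
clock: 21.17
tool_pos: [0.5966, -0.0776, 0.1179]
eef_rot: [0.0, 0.992, 0.13, -0.0]
contact_force: [-1.7, -2.8, -0.9]
grip_width: 0.401
```

Call:
{"name": "apply_moves", "arguments": {
  "motion": "0.4 0.0033 0.0001 0 0 0 2.4; 0.4 0.0067 0.0003 0 0 0 4.8; 0.4 0.01 0.0006 0 0 0 7.2; 0.4 0.0133 0.0011 0 0 0 9.6; 0.4 0.0166 0.0017 0 0 0 12"
}}

```text
clock: 21.58
tool_pos: [0.6129, -0.0749, 0.1178]
eef_rot: [0.0, 1.0, 0.025, -0.0]
contact_force: [-2.5, -1.9, -0.4]
grip_width: 0.399
```

Call:
{"name": "apply_moves", "arguments": {
  "motion": "0.4 0.0033 0.0001 0 0 0 2.4; 0.4 0.0067 0.0003 0 0 0 4.8; 0.4 0.01 0.0006 0 0 0 7.2; 0.4 0.0133 0.0011 0 0 0 9.6; 0.4 0.0133 0.0011 0 0 0 9.6"
}}

```text
clock: 22.0
tool_pos: [0.6267, -0.0752, 0.1178]
eef_rot: [-0.0, 0.998, -0.058, -0.0]
contact_force: [-2.3, -0.8, -0.2]
grip_width: 0.401
```

Call:
{"name": "apply_moves", "arguments": {
  "motion": "0.4 0.003 0.0001 0 0 0 2.15; 0.4 0.003 0.0001 0 0 0 2.15"
}}

```text
clock: 22.17
tool_pos: [0.6294, -0.0756, 0.1179]
eef_rot: [-0.0, 0.997, -0.077, -0.0]
contact_force: [-2.1, -1.5, 0.4]
grip_width: 0.401
```

```bash
python3 st.py 3
```

```text
t 22.17 phi 92.7 r 0.0822 yawphi 92.1 z 0.1179 Fx(tool) -1.87 Fy 1.77 Fz 0.41 w 0.401
```

Call:
{"name": "apply_moves", "arguments": {
  "motion": "0.4 0.002 0.0001 0 0 0 0; 0.4 0.002 0.0001 0 0 0 0"
}}

```text
clock: 22.33
tool_pos: [0.6315, -0.0756, 0.118]
eef_rot: [-0.0, 0.997, -0.077, -0.0]
contact_force: [-3.5, 0.1, 0.8]
grip_width: 0.396
```

Call:
{"name": "apply_moves", "arguments": {
  "motion": "0.4 -0.009 0 0 0 0 0; 0.4 -0.009 0 -0.04 0 0 0; 0.4 -0.009 0 -0.08 0 0 7; 0.6 -0.009 0 -0.08 0 0 14; 0.7 -0.009 0 -0.08 0 0 21"
}}

```text
clock: 22.75
tool_pos: [0.6245, -0.0746, 0.2019]
eef_rot: [-0.001, 0.965, -0.261, 0.005]
contact_force: [0.6, 1.0, -0.5]
grip_width: 0.671
```

```bash
python3 go.py .4786 -.344 .17 -90
```

```text
t 22.75 pos [ 0.6245 -0.0746  0.2019] yaw -30.22 w 0.671 F [ 0.62  1.   -0.46]
shift [0.0093 0.3063 0.0307] turn [-0.45 -0.31 59.78]
```

Call:
{"name": "apply_moves", "arguments": {
  "motion": "0.75 0.009 0.306 0 0 0 7; 0.75 0.009 0.306 0 0 0 14; 0.75 0.009 0.306 0 0 0 21; 0.75 0.009 0.306 0 0 0 28; 0.75 0.009 0.306 0.03 0 0 35"
}}

```text
clock: 23.17
tool_pos: [0.5245, -0.2591, 0.1912]
eef_rot: [-0.0, 0.842, -0.539, 0.003]
contact_force: [1.2, -1.4, 0.1]
grip_width: 0.75
```

```bash
python3 go.py .4786 -.344 .13 -90
```

```text
t 23.17 pos [ 0.5245 -0.2591  0.1912] yaw -65.19 w 0.75 F [ 1.25 -1.35  0.09]
shift [0.0575 0.0776 0.0612] turn [-0.3  -0.22 24.81]
```

Call:
{"name": "apply_moves", "arguments": {
  "motion": "0.75 0.057 0.078 0.06 0 0 7; 0.75 0.057 0.078 0.06 0 0 14; 0.75 0.057 0.078 0.06 0 0 21; 0.75 0.057 0.078 0.06 0 0 24.8; 0.75 0.057 0.078 0.06 0 0 24.8"
}}

```text
clock: 23.58
tool_pos: [0.4768, -0.343, 0.1283]
eef_rot: [-0.0, 0.708, -0.707, -0.0]
contact_force: [0.8, 0.0, -0.1]
grip_width: 0.746
```

```bash
python3 - <<'E'
from h import *
for n in('top','scene'):
    p=manip.snapshot(n); im=p['pixels']
    hsv=cv2.cvtColor(im,cv2.COLOR_BGR2HSV); m=cv2.inRange(hsv,(0,150,60),(5,255,255))|cv2.inRange(hsv,(174,150,60),(180,255,255))
    k,_,st,ce=cv2.connectedComponentsWithStats(m)
    print(n,[(at(p,ce[i],.012),st[i,4]) for i in range(1,k) if st[i,4]>20])
    if n=='top': a=cv2.resize(im[140:240,220:400],None,fx=3,fy=3,interpolation=2)
    else: b=cv2.resize(im[220:320,120:220],None,fx=3,fy=3,interpolation=2)
cv2.imwrite('pics/col.png',np.vstack([a,np.hstack([b,np.zeros((300,240,3),np.uint8)])]))
E
python3 go.py .4786 -.344 .027 -90
```

```text
top [(array([ 0.4701, -0.3416,  0.012 ]), np.int32(23))]
scene [(array([ 0.4777, -0.3448,  0.012 ]), np.int32(120))]
t 23.68 pos [ 0.4784 -0.3421  0.1297] yaw -89.62 w 0.749 F [ 0.26 -0.58 -0.25]
shift [0.0019 0.     0.1027] turn [-0.11 -0.04  0.38]
```

View pics/col.png

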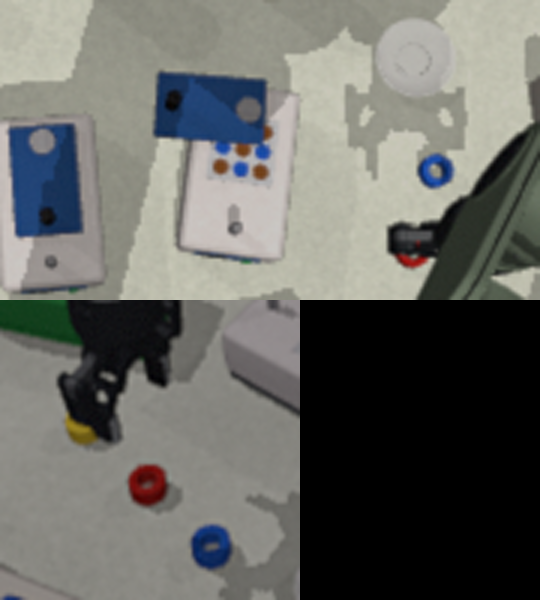

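The red collar sits under the gripper (scene crop (147,484)), between yellow (82,428) and blue (211,547). Covers: 2 shut, 3 open.

Call:
{"name": "apply_moves", "arguments": {
  "motion": "0.75 0.0015 0 0.04 0 0 0; 0.75 0.0015 0 0.075 0 0 0; 0.75 0.0015 0 0.092 0 0 0; 0.75 0.0015 0 0.102 0 0 0; 0.75 0.0015 0 0.102 0 0 0"
}}

```text
clock: 24.1
tool_pos: [0.478, -0.3422, 0.0259]
eef_rot: [0.0, 0.71, -0.705, -0.001]
contact_force: [-0.5, 0.3, 0.6]
grip_width: 0.75
```

Call:
{"name": "apply_moves", "arguments": {
  "motion": "0.35 0 0 0 0 0 0; 0.35 0 0 0 0 0 0; 0.35 0 0 0 0 0 0; 0.35 0 0 0 0 0 0; 0.35 0 0 0 0 0 0",
  "squeeze": 25
}}

```text
clock: 24.52
tool_pos: [0.4794, -0.3442, 0.0293]
eef_rot: [-0.001, 0.709, -0.705, 0.002]
contact_force: [1.7, 1.2, 7.5]
grip_width: 0.412
```

Call:
{"name": "apply_moves", "arguments": {
  "motion": "0.2 0 0 0 0 0 0; 0.2 0 0 0 0 0 0; 0.2 0 0 0 0 0 0",
  "squeeze": 25
}}

```text
clock: 24.77
tool_pos: [0.4794, -0.3442, 0.0293]
eef_rot: [-0.001, 0.709, -0.705, 0.002]
contact_force: [1.7, 2.7, 6.9]
grip_width: 0.414
```

```bash
python3 go.py .4786 -.344 .17 -90
```

```text
t 24.77 pos [ 0.4794 -0.3442  0.0293] yaw -89.74 w 0.414 F [1.73 2.72 6.87]
shift [ 1.000e-04  3.000e-04 -1.407e-01] turn [-0.22 -0.12  0.26]
```

Call:
{"name": "apply_moves", "arguments": {
  "motion": "0.2 0 0 -0.04 0 0 0; 0.2 0 0 -0.08 0 0 0; 0.2 0 0 -0.12 0 0 0; 0.2 -0.02 0 -0.16 0 0 0; 0.2 -0.06 0 -0.17 0 0 0"
}}

```text
clock: 25.18
tool_pos: [0.4806, -0.2893, 0.2034]
eef_rot: [-0.001, 0.707, -0.707, 0.007]
contact_force: [1.0, -0.1, -0.1]
grip_width: 0.406
```

```bash
python3 go.py .4538 .044 .2 -90
```

```text
t 25.18 pos [ 0.4806 -0.2893  0.2034] yaw -89.96 w 0.406 F [ 0.99 -0.09 -0.11]
shift [-3.333e-01  2.660e-02  1.000e-04] turn [-0.67 -0.51  0.04]
```

Call:
{"name": "apply_moves", "arguments": {
  "motion": "0.2 -0.333 0.026 0 0 0 0; 0.2 -0.333 0.026 0 0 0 0; 0.2 -0.333 0.026 0 0 0 0; 0.2 -0.333 0.026 0 0 0 0; 0.2 -0.333 0.026 0 0 0 0"
}}

```text
clock: 25.6
tool_pos: [0.4599, -0.0757, 0.1974]
eef_rot: [-0.001, 0.709, -0.706, 0.001]
contact_force: [0.6, 0.5, 0.2]
grip_width: 0.409
```

```bash
python3 go.py .4538 .044 .16 -90
```

```text
t 25.6 pos [ 0.4599 -0.0757  0.1974] yaw -89.77 w 0.409 F [0.6  0.55 0.16]
shift [-0.1198  0.0056  0.0374] turn [-0.09 -0.01  0.23]
```

Call:
{"name": "apply_moves", "arguments": {
  "motion": "0.2 -0.04 0.002 0 0 0 0; 0.2 -0.08 0.004 0 0 0 0; 0.2 -0.12 0.0056 0 0 0 0; 0.2 -0.12 0.0056 0.035 0 0 0; 0.2 -0.12 0.0056 0.045 0 0 0"
}}

```text
clock: 26.02
tool_pos: [0.4527, 0.0448, 0.1501]
eef_rot: [0.001, 0.711, -0.704, -0.001]
contact_force: [-1.1, -0.1, -1.5]
grip_width: 0.409
```

Call:
{"name": "apply_moves", "arguments": {
  "motion": "0.2 0 0 0 0 0 0; 0.2 0 0 0 0 0 0"
}}

```text
clock: 26.18
tool_pos: [0.4543, 0.0426, 0.152]
eef_rot: [0.0, 0.709, -0.705, -0.0]
contact_force: [0.6, -0.4, -0.4]
grip_width: 0.406
```

```bash
python3 - <<'E'
from h import *
for n in('top','scene'):
    p=manip.snapshot(n); im=p['pixels']
    hsv=cv2.cvtColor(im,cv2.COLOR_BGR2HSV); m=cv2.inRange(hsv,(0,150,60),(5,255,255))|cv2.inRange(hsv,(174,150,60),(180,255,255))
    k,_,st,ce=cv2.connectedComponentsWithStats(m)
    print(n,[(ce[i].round(1),at(p,ce[i],.131),st[i]) for i in range(1,k) if st[i,4]>8], 'pegfoot',np.round(proj(p,[.4538,.044,.07]),1),'pegtop',np.round(proj(p,[.4538,.044,.1]),1))
    if n=='top': a=cv2.resize(im[170:260,190:270],None,fx=5,fy=5,interpolation=2)
    else: b=cv2.resize(im[125:215,200:280],None,fx=5,fy=5,interpolation=2)
cv2.imwrite('pics/ovr.png',np.hstack([a,b]))
E
python3 go.py .4538 .044 .12 -90
```

```text
top [] pegfoot [236.7 227.7] pegtop [236.4 227.1]
scene [(array([233.5, 165.9]), array([0.4564, 0.0528, 0.131 ]), array([231, 161,   6,  11,  44], dtype=int32))] pegfoot [231.7 181.8] pegtop [231.5 174.7]
t 26.28 pos [0.4553 0.0422 0.1529] yaw -89.78 w 0.411 F [-0.09  0.62 -0.44]
shift [-0.0018  0.0016  0.0329] turn [-0.15  0.01  0.22]
```

View pics/ovr.png

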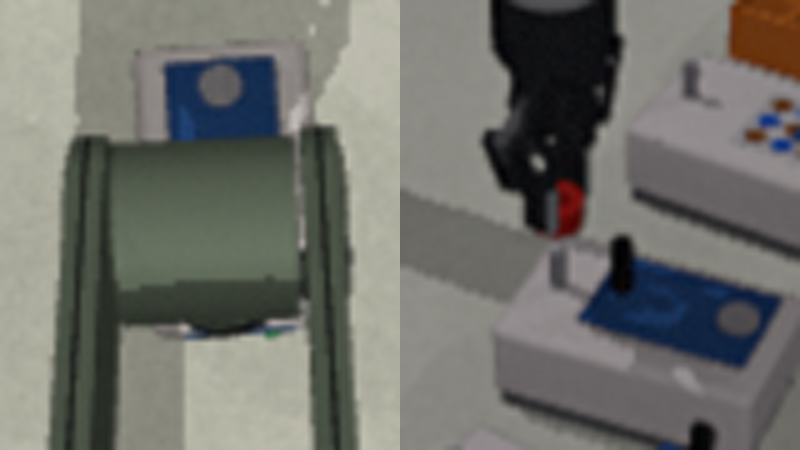

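The collar (scene crop (568,208)) hangs over the peg top (559,255). I'll check its offset with a model projection.

Run:
```python
from h import *
p=manip.snapshot('scene'); s=manip.sense(); t=np.array(s['tool_pos']); print(t)
im=p['pixels']; hsv=cv2.cvtColor(im,cv2.COLOR_BGR2HSV); m=cv2.inRange(hsv,(0,130,40),(6,255,255))|cv2.inRange(hsv,(172,130,40),(180,255,255))
ys,xs=np.where(m[150:185,220:245]); print('seen right/top/bot',xs.max()+221-.5,ys.min()+150-.5,ys.max()+151-.5)
a=np.linspace(0,6.28,90)
for dx in(-.004,0,.004):
  for zb in(.0293,):
    o=np.array([proj(p,[t[0]+dx+.018*np.cos(u),.0435+.018*np.sin(u),t[2]-zb+h]) for u in a for h in(0,.02)])
    print(dx,'right',o[:,0].max().round(1),'top',o[:,1].min().round(1),'bot',o[:,1].max().round(1),'left',o[:,0].min().round(1))
```

```text
[0.4553552  0.04210689 0.15298878]
seen right/top/bot 236.5 160.5 171.5
-0.004 right 236.3 top 160.4 bot 172.4 left 224.8
0 right 237.4 top 160.7 bot 172.8 left 225.9
0.004 right 238.5 top 161.1 bot 173.2 left 227.0
```

Call:
{"name": "apply_moves", "arguments": {
  "motion": "0.2 -0.0015 0 0.01 0 0 0; 0.2 -0.0015 0 0.018 0 0 0; 0.2 -0.0015 0 0.022 0 0 0; 0.2 -0.0015 0 0.025 0 0 0; 0.2 -0.0015 0 0.027 0 0 0"
}}

```text
clock: 26.75
tool_pos: [0.4544, 0.0438, 0.1246]
eef_rot: [0.0, 0.709, -0.706, -0.0]
contact_force: [-0.3, -0.3, -0.8]
grip_width: 0.41
```

```bash
python3 go.py .4545 .044 .1 -90
```

```text
t 26.75 pos [0.4544 0.0438 0.1246] yaw -89.76 w 0.41 F [-0.26 -0.29 -0.77]
shift [-0.0002 -0.0001  0.0246] turn [0.01 0.   0.24]
```

Call:
{"name": "apply_moves", "arguments": {
  "motion": "0.2 0 0 0.003 0 0 0; 0.2 0 0 0.006 0 0 0; 0.2 0 0 0.009 0 0 0; 0.2 0 0 0.009 0 0 0"
}}

```text
clock: 27.08
tool_pos: [0.4541, 0.044, 0.1152]
eef_rot: [0.0, 0.709, -0.705, -0.0]
contact_force: [-0.5, 0.1, -0.6]
grip_width: 0.409
```

```bash
python3 go.py .4545 .044 .1 -90
```

```text
t 27.08 pos [0.4541 0.044  0.1152] yaw -89.73 w 0.409 F [-0.52  0.1  -0.63]
shift [ 0.     -0.0005  0.0152] turn [0.06 0.   0.27]
```

Call:
{"name": "apply_moves", "arguments": {
  "motion": "0.2 0 0 0.004 0 0 0; 0.2 0 0 0.008 0 0 0; 0.2 0 0 0.012 0 0 0; 0.2 0 0 0.0135 0 0 0; 0.2 0 0 0.0135 0 0 0"
}}

```text
clock: 27.5
tool_pos: [0.454, 0.044, 0.1017]
eef_rot: [0.0, 0.709, -0.705, -0.0]
contact_force: [-0.4, -0.4, -0.8]
grip_width: 0.41
```

Call:
{"name": "apply_moves", "arguments": {
  "motion": "0.2 0 0 0.0015 0 0 0; 0.2 0 0 0.0015 0 0 0"
}}

```text
clock: 27.67
tool_pos: [0.4544, 0.0441, 0.1006]
eef_rot: [-0.0, 0.709, -0.705, -0.0]
contact_force: [-0.3, 0.4, -0.7]
grip_width: 0.41
```

```bash
python3 go.py .4545 .044 .1 -90
```

```text
t 27.67 pos [0.4544 0.0441 0.1006] yaw -89.73 w 0.41 F [-0.34  0.41 -0.69]
shift [ 0.0001 -0.0001  0.0006] turn [0.   0.   0.27]
```

Call:
{"name": "apply_moves", "arguments": {
  "motion": "0.2 0 0 0.001 0 0 0; 0.2 0 0 0.001 0 0 0; 0.6 0 0 0.001 0 0 0; 0.65 0 0 0.001 0 0 0; 0.65 0 0 0.001 0 0 0"
}}

```text
clock: 28.08
tool_pos: [0.4545, 0.0441, 0.0999]
eef_rot: [-0.0, 0.709, -0.705, 0.0]
contact_force: [0.2, 0.1, -0.3]
grip_width: 0.65
```

Call:
{"name": "apply_moves", "arguments": {
  "motion": "0.65 0 0 -0.02 0 0 0; 0.65 0 0 -0.05 0 0 0; 0.65 0 0 -0.09 0 0 0; 0.65 0 -0.04 -0.13 0 0 0; 0.65 0 -0.08 -0.15 0 0 0"
}}

```text
clock: 28.5
tool_pos: [0.5192, 0.0444, 0.2446]
eef_rot: [-0.001, 0.709, -0.705, 0.001]
contact_force: [1.0, -0.4, -0.1]
grip_width: 0.653
```

Call:
{"name": "apply_moves", "arguments": {
  "motion": "0.65 0.04 -0.03 0 0 0 0; 0.65 0.08 -0.04 0 0 0 0; 0.65 0.12 -0.04 0 0 0 0; 0.65 0.16 -0.04 0 0 0 0; 0.65 0.2 -0.04 0 0 0 0"
}}

```text
clock: 28.92
tool_pos: [0.5604, -0.1552, 0.2405]
eef_rot: [-0.0, 0.709, -0.705, -0.0]
contact_force: [0.7, -0.8, 0.3]
grip_width: 0.652
```

Run:
```python
from h import *
a=manip.snapshot('top'); b=manip.snapshot('scene')
for p in(a,b):
    print([(np.round(d['location'],1),at(p,d['location'],.07)) for d in manip.spot_point(p,'red_collar') if d['conf']>.3])
    hsv=cv2.cvtColor(p['pixels'],cv2.COLOR_BGR2HSV); m=cv2.inRange(hsv,(0,150,60),(5,255,255))|cv2.inRange(hsv,(174,150,60),(180,255,255))
    k,_,st,ce=cv2.connectedComponentsWithStats(m)
    print([(at(p,ce[i],.08),st[i]) for i in range(1,k) if st[i,4]>15])
A=cv2.resize(a['pixels'][140:260,130:330],None,fx=4,fy=4,interpolation=2)
B=cv2.resize(b['pixels'][100:200,200:300],None,fx=4,fy=4,interpolation=2)
cv2.imwrite('pics/fin.png',A); cv2.imwrite('pics/fin2.png',B)
s=manip.sense(); print(s['clock'],s['tool_pos'],s['grip_width'])
```

```text
[(array([239. , 226.5]), array([0.4576, 0.0371, 0.07  ])), (array([349.2, 250. ]), array([ 0.3933, -0.3025,  0.07  ]))]
[(array([0.4551, 0.0447, 0.08  ]), array([232, 222,  10,  11,  55], dtype=int32))]
[(array([148.2, 263.3]), array([ 0.4257, -0.3557,  0.07  ]))]
[]
29.1167 [ 0.56012801 -0.15422674  0.24045306] 0.6510054871416691
```

View pics/fin.png

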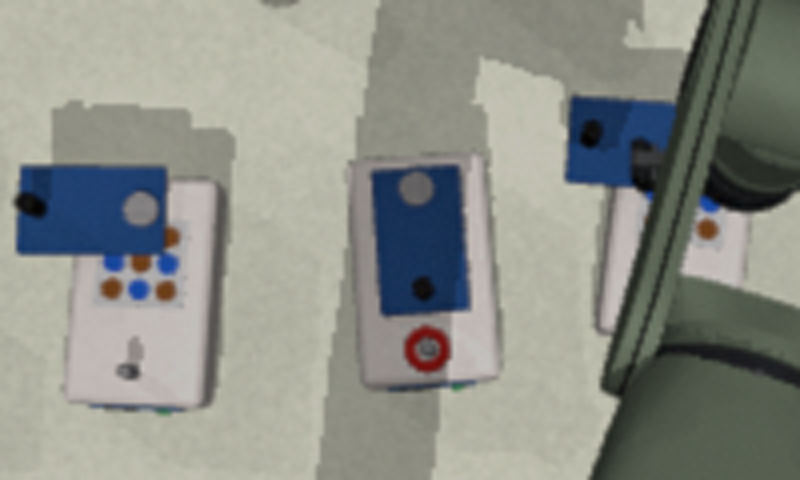

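View pics/fin2.png

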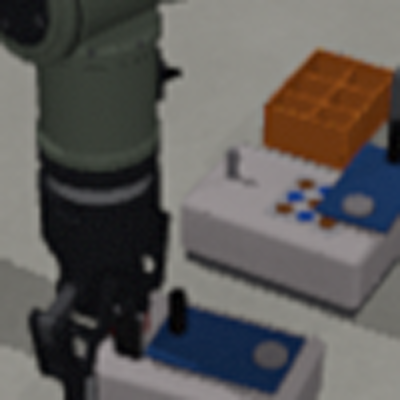

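The final top view shows the red collar round peg 2 (428,349). Cover 2 lies parallel to its housing with the knob at (424,288), and covers 1 and 3 are swung fully across. Handing in.

```bash
python3 -c "
from workcell import manip
print(manip.job_done())"
```

```text
the job is handed in; nothing more can be done
None
```

I swung all three covers, and the middle station (2) is the one that binds. The job was handed in after about 29 s of the 72 s allowed; no verdict came back.

- **Covers 1 and 3 (left and right):** both dragged evenly, at about 1 N and 2–3 N, apart from one reading of about 4 N on cover 3. I left both fully open. I didn't feel a clear open stop on either before backing off, but pictures show both swung right across, at roughly 87–89°.
- **Cover 2:** the push climbed from about 2 N to 8.4 N at roughly 38°. I stopped there and swung it back until I felt the shut stop, at about 6.6 N.
- **Red collar:** it is down over peg 2. It went down with no side force and was released within about 1 mm of the deck. The top picture puts it about 1.5 mm from my estimate of the peg position.

**Checks that fell short:**
- In the last scene picture the arm hid the collar, so only the top view confirms where it sits. That view's point network placed it about 8 mm off, but the colour measurement and the picture both show it centred round the peg.
- I did not re-measure the bystanders. The arm met nothing unexpected, only a light fingertip press on the bench while gripping the collar.

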